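Refill an analyser's filter bay, snap its cover on and stack the empty totes

ROBOT

A 6-joint arm with a two-finger parallel gripper is mounted at the origin on the work surface. World frame = base frame: x ahead of the robot, y to its left, z up, the work surface at z = 0. Lengths are in mm, angles in rad, forces in N, time in s.
With the tool pointing down it reaches from about 300 to 850 mm from the base axis. Payload 4.2 kg.
Tool frame: the origin (TCP) lies midway between the tips of the shut fingers; the grasp point (between the pads) lies 19 mm behind it; z points along the fingers, y is the line along which they close (so a half turn about z gives the same grasp; the last joint's range is limited). The gripper opens to 91 mm and grips with 3 to 60 N. Pads are 32 mm wide; open, the fingers measure 118 mm over their backs; the gripper's body (76 mm by 178 mm) begins 60 mm behind the grasp point.
Start: joints at [-1.346, 0.32, 1.565, -0, 1.257, -0.02], TCP at [139.361, -557.873, 213.976] pointing down, gripper open.
Joint ranges: [-3.11, 3.11], [-0.84, 2.01], [0.21, 2.61], [-1.34, 4.49], [0.05, 2.63], [-2.56, 2.56]. Speed limits (rad/s): [2.57, 2.57, 3.14, 3.14, 3.14, 3.14].

INTERFACE

Orientations are given as a unit quaternion [x, y, z, w].
In Python, from workcell import get_state, grab_frame, finish_job, cut_out, tip_of gives the robot as it stands.
- The arm moves only by the tool apply_moves, never from a script. Its argument "moves" is a list of rows, each an object of numbers: "tx", "ty", "tz": the shift along the world's x, y, z in cm; "yaw": the turn about the world's z in rad. In form: [{"tx": .., "ty": .., "tz": .., "yaw": ..}, ...]. A call has 1 to 10 rows; each row is the pose to reach, as a shift and turn from the pose commanded when the call began; what a row does not reach only later rows make up. A row lasts 1/8 s, in which the tool goes at most 62.5 mm and 10.7 degrees, less where a joint would pass 70% of its speed; a pose out of reach is approached as far as the arm can. A call with a gripper value outside its range is refused whole. "hand" is the closure, from 0 (fully open) to 1 (shut), set as the call begins (left out, the last holds). The fingers move at their own pace and stop on an object; the grip force is fixed at half the most. Time passes only in rows, so rows that repeat a pose let the fingers close. It gives the time, the measured TCP pose, the force, the opening and the grip force at its end, in the units of the state.
- get_state(): the state, without advancing time (a new reading comes with each control period).
- grab_frame(name): name is "side" or "top"; returns a dict with "pixels" (384x512x3 uint8, blue, green, red), "fx", "fy", "cx", "cy" (pixels), "eye" and "orientation" of the camera in the world. Camera axes: x right, y up, looking along -z (the intrinsics and any distortion apply to the point x, -y, -z); pixel columns grow to the right and rows downward; lengths in mm; the calibration is good to about 2 mm. A picture is of the moment at which its call begins. There is no depth.
- finish_job(): hands the job in; it is judged then, once.
Trained networks look in a picture, given as the dict that the camera call returned (one of the last four; its "shot" number tells which), for a name from the list of things; names that differ only in an ending like _2 or _b are one class to them, and where a whole thing is asked for, a point or a joint stands for the part that bears it (a point fixed in the world has none). Each returns a list of dicts, best first, with "score" (0 to 1); they miss things now and then, are a little off and sometimes report something else, mostly with a low value. They report only what shows in the picture. A call takes as long as a camera call. They do not tell look-alikes from the thing itself.
- cut_out(thing, picture): "region" (384x512 bool, what is visible of it).
- tip_of(thing, picture): "xyz" ([x, y, z] in mm, in the coordinates of the camera as it stood for that picture, good to about 4 mm: a listed point, or the origin of a listed thing).
The state is a dict: "time_s": time; "q": joint angles; "qvel": joint speeds; "joint_efforts": joint torques, N m; "eef_pos": TCP position; "tcp_rot": TCP orientation; "wrist_force": force on the tool from outside, world axes, zero at the start; "ft_torque": the same for the moment, N m; "finger_gap": finger opening in mm; "gripper_force": force on a finger pad.
Only numpy, scipy, OpenCV 4.12 (cv2) and the standard library are available. Lean on these libraries where they do the work, as an engineer would, in place of code of your own. Each camera call takes 0.05 s, during which the arm holds its last target. There are 200 camera calls.

TASK

Move every filter cartridge from the two totes into the open bay of the instrument box, standing flat on its floor with the fins up, then set the cover on the bay and press it down corner by corner until all four corner tabs have snapped down under their clips and it lies flat on the box. Stack one empty tote on the other, turned 180 degrees so that it interlocks on the shallow pockets instead of nesting inside, with the lower one standing flat on the bench. Do not disturb the bottle, the beaker or the logbook.

Things in the scene. Friction and masses are not known exactly. Their poses are not given: they have to be found in the camera images.
- module: Low beige instrument box fixed to the bench, 236 (x) x 170 (y) x 70 mm high, small display on its -x end, vents on its +x end. Origin: centre of the underside, z up. In its top is an open bay, 126 (x) x 84 mm (y) inside, 50 mm deep, room for three cartridges side by side along x, each lying along y. The cover closes the bay
- bay_floor (a point): centre of the bay's floor, 20 mm above the bench; axes as the module's. Cartridges stand on this floor
- bay_rim (a point): centre of the bay's opening at the module's top deck, 70 mm above the bench; axes as the module's. The cover lies flat on the deck with its origin here (either way round). Dark guide strips, flared on top, up to 93 mm above the bench, round the middle of all four sides give the cover 1 mm play in x, 2 in y a side; two spring clips at each x end, at y = +-42 mm, reach 87 mm
- cover: Loose cream cover, plate 152 (x) x 110 (y) x 6 mm, about 190 g, right way up on the bench at the start. Origin: centre of the underside, z up. Middle grip rib 64 mm long (x), 12 thick (y), z = 6 to 34 mm. Its four corners are springy tabs 40 x 24 mm, bent up, hinged at x = +-36; each has a round grey press pad, 22 mm across: at x = +-57, top z = 27 when up; x = +-64, z = 19 when pressed flat; y = +-42
- corner1 (a point): underside of the tip of the cover's corner tab at x = +74, y = +42 mm (cover frame). Its height over bay_rim tells how far the corner is from home: about 0.013 m before pressing with the cover on the deck, 0 to 0.002 when home. Each pad takes about 8 to 15 N to snap
- corner2 (a point): underside of the tip of the cover's corner tab at x = +74, y = -42 mm (cover frame). Its height over bay_rim tells how far the corner is from home: about 0.013 m before pressing with the cover on the deck, 0 to 0.002 when home. Each pad takes about 8 to 15 N to snap
- corner3 (a point): underside of the tip of the cover's corner tab at x = -74, y = +42 mm (cover frame). Its height over bay_rim tells how far the corner is from home: about 0.013 m before pressing with the cover on the deck, 0 to 0.002 when home. Each pad takes about 8 to 15 N to snap
- corner4 (a point): underside of the tip of the cover's corner tab at x = -74, y = -42 mm (cover frame). Its height over bay_rim tells how far the corner is from home: about 0.013 m before pressing with the cover on the deck, 0 to 0.002 when home. Each pad takes about 8 to 15 N to snap
- clip1 (a joint): spring clip of the module at its +x end, y = +42 mm (module frame): how far its nose is pushed outward, m. 0 = free or untouched; 0.002 to 0.004 while a tab is passing; under 0.0025 again once it has sprung back over the tab
- clip2 (a joint): spring clip of the module at its +x end, y = -42 mm (module frame): how far its nose is pushed outward, m. 0 = free or untouched; 0.002 to 0.004 while a tab is passing; under 0.0025 again once it has sprung back over the tab
- clip3 (a joint): spring clip of the module at its -x end, y = +42 mm (module frame): how far its nose is pushed outward, m. 0 = free or untouched; 0.002 to 0.004 while a tab is passing; under 0.0025 again once it has sprung back over the tab
- clip4 (a joint): spring clip of the module at its -x end, y = -42 mm (module frame): how far its nose is pushed outward, m. 0 = free or untouched; 0.002 to 0.004 while a tab is passing; under 0.0025 again once it has sprung back over the tab
- tote1: Grey stacking tote, loose, 380 g, 226 (x) x 132 (y) x 75 mm high, same as tote2; paper label on its +x end. Origin: centre of the underside, z up. Floor 4 mm thick. Low steps (z = 16) at |x| < 25 and |x| > 88 leave two wells, inside |y| < 50; on the middle step a square grip post, 26 x 26 mm, up to z = 46, to carry the tote by, across x or y. Both totes start with labels pointing roughly the same way
- tote1_front (a point): top middle of the labelled +x end, (113, 0, 75) mm in the tote's frame. Long rims have deep notches at x = +60, -30 and shallow pockets at x = -60, +30, 20 mm wide; ribs 14 mm wide at x = +60, -30 below the rims. Set in the other tote the same way round it nests (origin 46 mm up); turned 180 degrees the ribs sit in the pockets and it interlocks (64 mm up, play 3 mm a side)
- tote2: Grey stacking tote, loose, 380 g, 226 (x) x 132 (y) x 75 mm high, same as tote1; paper label on its +x end. Origin: centre of the underside, z up. Floor 4 mm thick. Low steps (z = 16) at |x| < 25 and |x| > 88 leave two wells, inside |y| < 50; on the middle step a square grip post, 26 x 26 mm, up to z = 46, to carry the tote by, across x or y. Both totes start with labels pointing roughly the same way
- tote2_front (a point): top middle of the labelled +x end, (113, 0, 75) mm in the tote's frame. Long rims have deep notches at x = +60, -30 and shallow pockets at x = -60, +30, 20 mm wide; ribs 14 mm wide at x = +60, -30 below the rims. Set in the other tote the same way round it nests (origin 46 mm up); turned 180 degrees the ribs sit in the pockets and it interlocks (64 mm up, play 3 mm a side)
- cartridge1: White filter cartridge, 80 g, body 34 (x) x 76 (y) x 20 mm with a grip fin on top, 10 mm thick (x), 48 mm long (y), from z = 20 to 46 mm. Origin: centre of the underside; z up. It starts standing on the floor of a tote well, fin up. May be absent (None)
- cartridge2: White filter cartridge, 80 g, body 34 (x) x 76 (y) x 20 mm with a grip fin on top, 10 mm thick (x), 48 mm long (y), from z = 20 to 46 mm. Origin: centre of the underside; z up. It starts standing on the floor of a tote well, fin up. May be absent (None)
- cartridge3: White filter cartridge, 80 g, body 34 (x) x 76 (y) x 20 mm with a grip fin on top, 10 mm thick (x), 48 mm long (y), from z = 20 to 46 mm. Origin: centre of the underside; z up. It starts standing on the floor of a tote well, fin up. May be absent (None)
- cartridge4: White filter cartridge, 80 g, body 34 (x) x 76 (y) x 20 mm with a grip fin on top, 10 mm thick (x), 48 mm long (y), from z = 20 to 46 mm. Origin: centre of the underside; z up. It starts standing on the floor of a tote well, fin up. May be absent (None)
- solvent_bottle: bystander: amber bottle with a blue cap, 72 mm across, 170 mm high; origin at the underside
- beaker: bystander: glass beaker 72 mm across, 95 mm high; origin at the underside
- logbook: bystander: dark blue book 150 x 210 x 18 mm lying flat; origin at the underside
Mind the look-alikes: they are no part of the job. Of the things like the cover, leave any that is black or brown; of the rest the larger one is meant.

How it is judged:
By the outcome, as a careful person would: the job done as asked, in the order asked, and still so for the second after the job is handed in, with the robot touching nothing.
Of cartridge1, cartridge2, cartridge3, cartridge4 only 2 to 3 are there at a start; the rules pass over those that are not, and their reading is None.
At some moment in a run one of cartridge1, cartridge2, cartridge3, cartridge4, tote1, tote2 may be knocked a few centimetres aside while the robot is not near it.
Once in a run the grip may slacken for a moment while it holds something.
It also fails if it takes over 210 s, if anything falls off the work surface, if the arm or the gripper's body presses on something with over 40 N, if the wrist force passes 120 N, or if a joint passes its speed limit or range.

## Working session

There is one attempt and no reset: what is moved stays moved. The work goes in short steps, Python scripts to look and compute and a tool call to move; the robot and the scene stay as the last step left them, time stands still between calls to the robot, and variables do not carry over. Pictures are saved under pics/ and viewed, at most 20 in all, crops included, and the job is handed in when it is done.

Besides the shell and the picture viewer there is one more tool, called after ">>>" as name(argument=value, ...), one argument or row to a line, values as JSON. apply_moves: Moves the arm, as the interface text tells. Its arguments: {"type":"object","properties":{"moves":{"type":"array"},"hand":{"type":"number"}},"required":["moves"]}

```bash
ls; mkdir -p pics; cat > h.py <<'E'
import numpy as np, cv2
from scipy.spatial.transform import Rotation as R
from workcell import get_state, grab_frame, finish_job, cut_out, tip_of
def world(p,f): return R.from_quat(f["orientation"]).apply(p)+np.array(f["eye"])
def ray(u,v,f,z):
    d=R.from_quat(f["orientation"]).apply([(u-f["cx"])/f["fx"],-(v-f["cy"])/f["fy"],-1.])
    e=np.array(f["eye"]); return e+d*(z-e[2])/d[2]
def px(P,f):
    c=R.from_quat(f["orientation"]).inv().apply(np.array(P,float)-np.array(f["eye"]))
    return np.array([f["cx"]-f["fx"]*c[0]/c[2], f["cy"]+f["fy"]*c[1]/c[2]])
def see(f,names):
    for n in names:
        for d in tip_of(n,f)[:4]: print(n,round(d["score"],2),world(d["xyz"],f).round(0))
E
python3 - <<'E'
from h import *
for n in("top","side"):
    f=grab_frame(n); cv2.imwrite(f"pics/{n}0.png",f["pixels"]); print({k:v for k,v in f.items() if k!="pixels"})
    see(f,["module","bay_rim","cover","tote1","tote1_front","cartridge1","solvent_bottle","beaker","logbook"])
print(get_state())
E
```

```text
pics
{'fx': 441.34719260680066, 'fy': 441.34719260680066, 'cx': 255.9059629584873, 'cy': 190.4118185041042, 'eye': array([ 373.349047  ,   34.91839581, 1213.97494072]), 'orientation': array([-0.03546797,  0.03900879,  0.71597444, -0.69613285]), 'shot': 1}
module 0.77 [ 553. -243.    3.]
module 0.22 [471. 421.   1.]
bay_rim 0.8 [ 546. -239.   72.]
cover 0.92 [343.  -2.  -4.]
cover 0.9 [202. 372.  -3.]
cover 0.76 [ 299. -180.    1.]
cover 0.73 [515. -23.   1.]
tote1 0.97 [530. 410.   0.]
tote1 0.68 [515. 195.  -1.]
tote1_front 0.69 [645. 401.  70.]
tote1_front 0.24 [598.   1.   9.]
cartridge1 0.81 [470. 421.   4.]
cartridge1 0.58 [570. 192.   2.]
solvent_bottle 0.97 [756. 232.  -4.]
solvent_bottle 0.51 [787.  14.  -2.]
beaker 0.57 [ 312. -376.    1.]
logbook 0.32 [454.  28.  12.]
{'fx': 398.2323180702064, 'fy': 398.2323180702064, 'cx': 257.1375646448349, 'cy': 194.7724376987259, 'eye': array([394.14578202, 858.87859408, 902.37034538]), 'orientation': array([-0.02301307,  0.38874227,  0.91828072, -0.07148679]), 'shot': 2}
module 0.77 [ 554. -242.   -0.]
bay_rim 0.68 [ 555. -236.   70.]

[... 397 characters left out ...]
[-1.34598864e+00,  3.19572529e-01,  1.56447927e+00,  4.06593417e-05,
        1.25742220e+00, -1.99816829e-02]), 'qvel': array([ 5.50271846e-04, -5.51081235e-05, -2.93665560e-05, -7.44659340e-04,
       -6.86692773e-04, -1.42205246e-03]), 'joint_efforts': array([ 1.44786177e-04, -4.12355697e+01, -2.32235813e+01,  7.30778254e-02,
        3.77151382e-02, -1.19461177e-06]), 'eef_pos': array([ 139.37968172, -557.86875869,  213.99979855]), 'tcp_rot': array([9.92519879e-01, 1.22083107e-01, 2.53037341e-05, 5.70376162e-05]), 'wrist_force': array([-0.6835874 , -0.31457061,  0.08256804]), 'ft_torque': array([-0.04108007,  0.018437  ,  0.00970955]), 'gripper_force': 0.0, 'finger_gap': 91.04305921314058}
```

```bash
python3 -c "
import cv2,numpy as np
a=cv2.imread('pics/top0.png');b=cv2.imread('pics/side0.png')
cv2.imwrite('pics/t1.png',cv2.resize(a,(800,600),interpolation=2));cv2.imwrite('pics/s1.png',b)"
```

```text
(no output)
```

View pics/t1.png

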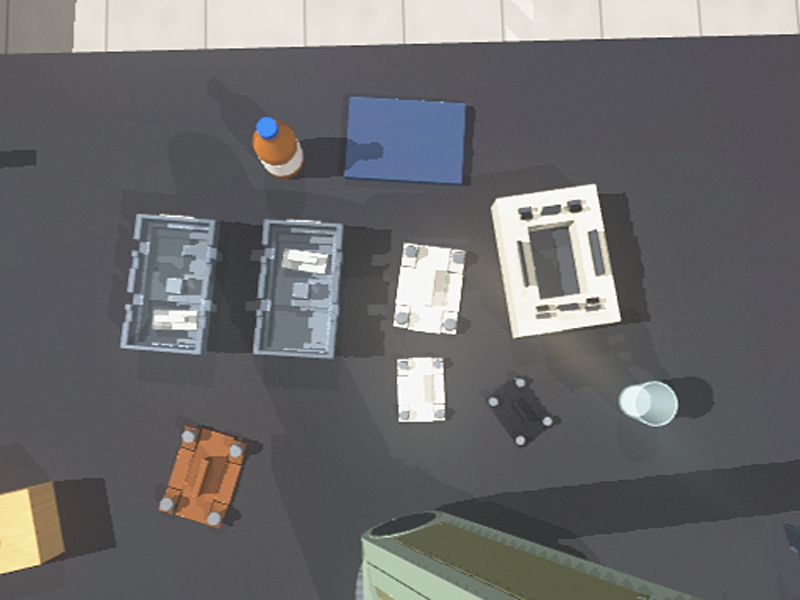

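View pics/s1.png

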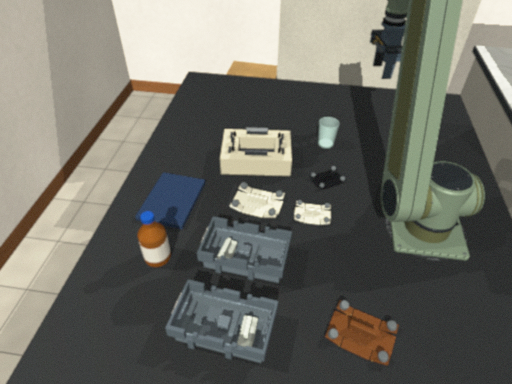

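```bash
cat >> h.py <<'E'
from scipy.optimize import minimize
B=lambda x0,x1,y0,y1,z0,z1:[(x,y,z) for x in(x0,x1) for y in(y0,y1) for z in(z0,z1)]
M={"tote1":[B(-113,113,-66,66,0,75)],"cartridge1":[B(-17,17,-38,38,0,20),B(-5,5,-24,24,20,46)],
"cover":[B(-76,76,-55,55,0,6),B(-32,32,-6,6,6,34)]+[B(a*57-20,a*57+20,b*42-12,b*42+12,6,16) for a in(-1,1) for b in(-1,1)],
"module":[B(-118,118,-85,85,0,70)]}
W=[((-1,0),B(-113,-109,-66,66,0,75)),((1,0),B(109,113,-66,66,0,75)),((0,-1),B(-113,113,-66,-60,0,75)),((0,1),B(-113,113,60,66,0,75))]
def draw(img,boxes,p,z,f,val):
    for b in boxes:
        b=np.array(b,float); r=R.from_euler("z",p[2]).apply(b)+[p[0],p[1],z]
        q=np.array([px(x,f) for x in r])
        cv2.fillConvexPoly(img,cv2.convexHull((q*16).round().astype(np.int32)),val,shift=4)
def render(name,p,z,f,tote=None):
    img=np.zeros((384,512),np.uint8); draw(img,M[name],p,z,f,1)
    if tote is not None:
        c,s=np.cos(tote[2]),np.sin(tote[2])
        for n,b in W:
            nw=np.array([c*n[0]-s*n[1],s*n[0]+c*n[1]]); h=113 if n[0] else 66
            if nw@(np.array(f["eye"][:2])-tote[:2])>h: draw(img,[b],tote,0,f,0)
    return img>0
def getmask(name,guess,z,f):
    r=render(name,guess,z,f); best=None
    for d in cut_out(name,f):
        m=d["region"]; i=(m&r).sum()/(m|r).sum()
        if best is None or i>best[0]: best=(i,m)
    return best
def fit(name,guess,z,frames,tote=None,ang=(0,)):
    ms=[(f,getmask(name,guess,z,f)) for f in frames]; ms=[(f,m[1]) for f,m in ms if m and m[0]>.25]
    def cost(p):
        c=0
        for f,m in ms:
            r=render(name,p,z,f,tote); c+=1-(m&r).sum()/max(1,(m|r).sum())
        return c/max(1,len(ms))
    best=None
    for a in ang:
        g=np.array([guess[0],guess[1],guess[2]+a])
        o=minimize(cost,g,method="Nelder-Mead",options=dict(initial_simplex=[g,g+[8,0,0],g+[0,8,0],g+[0,0,.12]],xatol=.2,fatol=1e-4,maxiter=120))
        if best is None or o.fun<best.fun: best=o
    print(name,best.x.round(3),"cost",round(best.fun,3),"views",len(ms)); return best.x
E
python3 - <<'E'
from h import *
F=[grab_frame("top"),grab_frame("side")]
a=(-.2,0,.2)
A=fit("tote1",(531,412,0),0,F,ang=a);Bt=fit("tote1",(513,196,0),0,F,ang=a)
fit("module",(553,-242,.1),0,F,ang=a);fit("cover",(513,-22,0),0,F,ang=a)
fit("cartridge1",(473,420,0),4,F,A,a);fit("cartridge1",(569,194,-.1),4,F,Bt,a)
for f in F: see(f,["bay_rim","bay_floor","corner1","corner2","corner3","corner4"])
E
```

```text
tote1 [ 5.29657e+02  4.11874e+02 -1.13000e-01] cost 0.177 views 2
tote1 [ 5.16295e+02  1.96152e+02 -9.60000e-02] cost 0.181 views 2
module [ 5.52655e+02 -2.40941e+02  1.29000e-01] cost 0.052 views 2
cover [ 5.15417e+02 -2.63580e+01 -1.58000e-01] cost 0.12 views 2
cartridge1 [ 4.72180e+02  4.17391e+02 -1.16000e-01] cost 0.113 views 1
cartridge1 [ 5.67680e+02  1.92234e+02 -1.60000e-01] cost 0.123 views 2
bay_rim 0.6 [ 548. -244.   73.]
bay_floor 0.66 [ 550. -239.   20.]
bay_floor 0.56 [570. 193.   4.]
bay_floor 0.44 [455.  26.  13.]
corner1 0.66 [291. 389.  13.]
corner1 0.63 [388.  27.   8.]
corner1 0.6 [393. -37.   7.]
corner1 0.59 [ 322. -123.    3.]
corner2 0.66 [291. 389.  13.]
corner2 0.63 [388.  27.   8.]
corner2 0.6 [393. -37.   7.]
corner2 0.59 [ 322. -123.    3.]
corner3 0.66 [291. 389.  13.]
corner3 0.63 [388.  27.   8.]
corner3 0.6 [393. -37.   7.]
corner3 0.59 [ 322. -123.    3.]
corner4 0.66 [291. 389.  13.]
corner4 0.63 [388.  27.   8.]
corner4 0.6 [393. -37.   7.]
corner4 0.59 [ 322. -123.    3.]
bay_rim 0.85 [ 551. -236.   68.]
bay_rim 0.74 [754. 230.   5.]
bay_rim 0.26 [451.  28.  12.]
bay_floor 0.72 [ 551. -241.   20.]
bay_floor 0.71 [512. 197.   0.]
corner1 0.78 [150. 429.  12.]
corner1 0.75 [126. 353.  14.]
corner1 0.62 [284.  23.  11.]
corner1 0.62 [ 359. -171.    8.]
corner2 0.78 [150. 429.  12.]
corner2 0.75 [126. 353.  14.]
corner2 0.62 [284.  23.  11.]
corner2 0.62 [ 359. -171.    8.]
corner3 0.78 [150. 429.  12.]
corner3 0.75 [126. 353.  14.]
corner3 0.62 [284.  23.  11.]
corner3 0.62 [ 359. -171.    8.]
corner4 0.78 [150. 429.  12.]
corner4 0.75 [126. 353.  14.]
corner4 0.62 [284.  23.  11.]
corner4 0.62 [ 359. -171.    8.]
```

>>> apply_moves(
  moves=[
    {"tx": 0,"ty": 0,"tz": 5},
    {"tx": 4,"ty": 4,"tz": 8},
    {"tx": 8,"ty": 8,"tz": 8,"yaw": -0.1},
    {"tx": 13,"ty": 12,"tz": 8,"yaw": -0.1},
    {"tx": 18,"ty": 16,"tz": 8},
    {"tx": 22,"ty": 21,"tz": 8},
    {"tx": 26,"ty": 26,"tz": 8},
    {"tx": 30,"ty": 32,"tz": 8,"yaw": 0.15},
    {"tx": 33,"ty": 38,"tz": 8,"yaw": 0.3},
    {"tx": 35,"ty": 44,"tz": 8,"yaw": 0.45},
  ],
  hand=0.5,
)

```text
invalid input at $.moves[0]: expected keys tx, ty, tz, yaw
```

>>> apply_moves(
  moves=[
    {"tx": 2.8,"ty": 5,"tz": 0,"yaw": 0.1},
    {"tx": 5.7,"ty": 10,"tz": 0,"yaw": 0.2},
    {"tx": 8.6,"ty": 15,"tz": 0,"yaw": 0.3},
    {"tx": 11.4,"ty": 20,"tz": 0,"yaw": 0.4},
    {"tx": 14.3,"ty": 25,"tz": 0,"yaw": 0.5},
    {"tx": 17.1,"ty": 30,"tz": 0,"yaw": 0.6},
    {"tx": 20,"ty": 35,"tz": 0,"yaw": 0.7},
    {"tx": 22.8,"ty": 40,"tz": 0,"yaw": 0.8},
    {"tx": 25.7,"ty": 45,"tz": 0,"yaw": 0.9},
    {"tx": 28.6,"ty": 50,"tz": 0,"yaw": 1.0},
  ],
  hand=0.5,
)

```text
time_s: 3.55
eef_pos: [426.2, -56.1, 214.3]
tcp_rot: [0.811, 0.584, 0.0, 0.001]
wrist_force: [-0.2, -1.1, -0.2]
finger_gap: 45.6
gripper_force: 0.0
```

>>> apply_moves(
  moves=[
    {"tx": 2.8,"ty": 5,"tz": 0,"yaw": 0.1},
    {"tx": 5.7,"ty": 10,"tz": 0,"yaw": 0.166},
    {"tx": 8.6,"ty": 15,"tz": 0,"yaw": 0.166},
    {"tx": 11.4,"ty": 20,"tz": -2,"yaw": 0.166},
    {"tx": 14.2,"ty": 25,"tz": -6,"yaw": 0.166},
    {"tx": 14.2,"ty": 25,"tz": -6,"yaw": 0.166},
    {"tx": 14.2,"ty": 25,"tz": -6,"yaw": 0.166},
    {"tx": 14.2,"ty": 25,"tz": -6,"yaw": 0.166},
  ],
)

```text
time_s: 4.55
eef_pos: [567.4, 191.1, 155.3]
tcp_rot: [0.762, 0.648, 0.001, 0.0]
wrist_force: [0.2, -0.1, -0.3]
finger_gap: 45.2
gripper_force: 0.0
```

>>> apply_moves(
  moves=[
    {"tx": 0,"ty": 0.1,"tz": -3,"yaw": 0},
    {"tx": 0,"ty": 0.1,"tz": -6,"yaw": 0},
    {"tx": 0,"ty": 0.1,"tz": -8,"yaw": 0},
    {"tx": 0,"ty": 0.1,"tz": -8,"yaw": 0},
    {"tx": 0,"ty": 0.1,"tz": -8,"yaw": 0},
  ],
  hand=0.6,
)

```text
time_s: 5.18
eef_pos: [568.3, 192.8, 75.7]
tcp_rot: [0.762, 0.648, 0.001, 0.001]
wrist_force: [0.3, 0.7, 0.3]
finger_gap: 36.6
gripper_force: 0.0
```

```bash
python3 - <<'E'
from h import *
for n in("top","side"):
    f=grab_frame(n); u,v=px((568,192,50),f).astype(int); print(u,v)
    c=f["pixels"][max(0,v-60):v+60,max(0,u-60):u+60]; cv2.imwrite(f"pics/{n}1.png",c)
    see(f,["cartridge1"])
a=[cv2.resize(cv2.imread(f"pics/{n}1.png"),(400,400)) for n in("top","side")]
cv2.imwrite("pics/c1.png",np.hstack(a))
E
```

```text
193 165
cartridge1 0.9 [470. 418.   6.]
226 243
cartridge1 0.77 [473. 416.   6.]
cartridge1 0.77 [567. 192.  -0.]
```

View pics/c1.png

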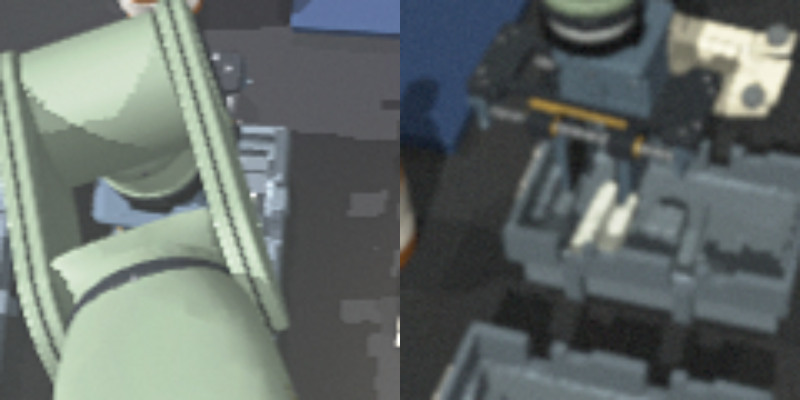

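Right half: the fingers straddle the white fin (around (600,215)) inside the near tote, clear of the post. Go down and grip.

>>> apply_moves(
  moves=[
    {"tx": 0,"ty": 0,"tz": -3,"yaw": 0},
    {"tx": 0,"ty": 0,"tz": -4.8,"yaw": 0},
    {"tx": 0,"ty": 0,"tz": -4.8,"yaw": 0},
    {"tx": 0,"ty": 0,"tz": -4.8,"yaw": 0},
  ],
)

```text
time_s: 5.88
eef_pos: [567.7, 193.3, 26.6]
tcp_rot: [0.761, 0.648, 0.0, 0.0]
wrist_force: [-1.0, -0.5, 0.7]
finger_gap: 36.6
gripper_force: 0.0
```

>>> apply_moves(
  moves=[
    {"tx": 0,"ty": 0,"tz": 0,"yaw": 0},
    {"tx": 0,"ty": 0,"tz": 0,"yaw": 0},
    {"tx": 0,"ty": 0,"tz": 0,"yaw": 0},
    {"tx": 0,"ty": 0,"tz": 0,"yaw": 0},
  ],
  hand=1,
)

```text
time_s: 6.38
eef_pos: [567.6, 193.2, 26.3]
tcp_rot: [0.761, 0.648, 0.0, 0.0]
wrist_force: [-0.1, -0.6, 1.5]
finger_gap: 9.8
gripper_force: 30.0
```

```bash
cat > ov.py <<'E'
from h import *
f=grab_frame("top")
f["pixels"]=cv2.imread("pics/top0.png")
m=(552.7,-240.9,.129); r=R.from_euler("z",m[2])
u,v=px((m[0],m[1],70),f).astype(int)
S=6;c=cv2.resize(f["pixels"][v-60:v+60,u-66:u+66],None,fx=S,fy=S,interpolation=cv2.INTER_CUBIC)
for z,w,h,col in((70,126,84,(0,0,255)),(20,126,84,(255,0,0)),(70,236,170,(0,255,0))):
    q=[(px(r.apply((a*w/2,b*h/2,0))+[m[0],m[1],z],f)-[u-66,v-60]+.5)*S for a,b in((1,1),(1,-1),(-1,-1),(-1,1))]
    cv2.polylines(c,[np.int32(q)],True,col,1)
cv2.imwrite("pics/ov.png",c[:600])
E
python3 ov.py
```

```text
(no output)
```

View pics/ov.png

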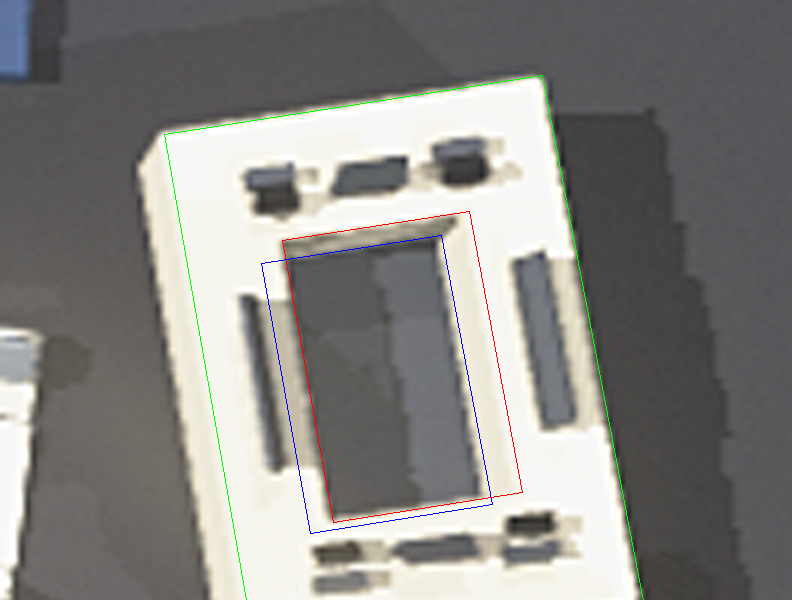

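>>> apply_moves(
  moves=[
    {"tx": 0,"ty": 0,"tz": 3,"yaw": 0},
    {"tx": 0,"ty": 0,"tz": 8,"yaw": 0},
    {"tx": 0,"ty": -1,"tz": 13,"yaw": 0},
    {"tx": 0,"ty": -5,"tz": 13,"yaw": 0.05},
    {"tx": 0,"ty": -10,"tz": 13,"yaw": 0.1},
    {"tx": 0,"ty": -15,"tz": 13,"yaw": 0.15},
    {"tx": 0,"ty": -20,"tz": 13,"yaw": 0.2},
    {"tx": 0,"ty": -25,"tz": 13,"yaw": 0.25},
    {"tx": 0,"ty": -30,"tz": 13,"yaw": 0.29},
    {"tx": 0,"ty": -30,"tz": 13,"yaw": 0.29},
  ],
)

```text
time_s: 7.68
eef_pos: [566.9, -109.9, 155.6]
tcp_rot: [0.661, 0.75, -0.0, -0.0]
wrist_force: [-0.6, 0.8, -0.2]
finger_gap: 10.2
gripper_force: 30.0
```

```bash
cat >> h.py <<'E'
def held(names=("side","top")):
    s=get_state(); t=np.array(s["eef_pos"]); a=2*np.arctan2(s["tcp_rot"][1],s["tcp_rot"][0]); ax=np.array([np.cos(a),np.sin(a)])
    for n in names:
        f=grab_frame(n); g=(t[0],t[1],a-np.pi/2); z=t[2]-22.3
        m=getmask("cartridge1",g,z,f)
        for d in tip_of("cartridge1",f):
            w=world(d["xyz"],f)
            if np.linalg.norm(w[:2]-t[:2])<60: print(n,"tip",(w-[*t[:2],z]).round(1),"along",((w[:2]-t[:2])@ax).round(1),d["score"])
        if not m or m[0]<.25: print(n,"no mask"); continue
        D=np.arange(-15,16); c=[]
        for d in D:
            r=render("cartridge1",(*(t[:2]+d*ax),g[2]),z,f); c.append((m[1]&r).sum()/(m[1]|r).sum())
        print(n,"along tool x",D[int(np.argmax(c))],"iou",max(c).round(2), "axis",ax.round(2))
E
python3 -c "
from h import *
held()"
```

```text
side tip [-2.8 -0.2 -3.4] along 0.2 0.54
side along tool x -8 iou 0.53 axis [-0.13  0.99]
top no mask
```

>>> apply_moves(
  moves=[
    {"tx": 0.8,"ty": -5,"tz": 0,"yaw": 0},
    {"tx": 1.6,"ty": -10,"tz": 0,"yaw": 0},
    {"tx": 1.6,"ty": -12.9,"tz": 0,"yaw": 0},
    {"tx": 1.6,"ty": -12.9,"tz": -2,"yaw": 0},
    {"tx": 1.6,"ty": -12.9,"tz": -2,"yaw": 0},
    {"tx": 1.6,"ty": -12.9,"tz": -2,"yaw": 0},
    {"tx": 1.6,"ty": -12.9,"tz": -2,"yaw": 0},
  ],
)

```text
time_s: 8.85
eef_pos: [584.0, -235.3, 136.9]
tcp_rot: [0.659, 0.752, 0.0, 0.001]
wrist_force: [0.5, 0.0, -0.8]
finger_gap: 9.8
gripper_force: 30.0
```

```bash
python3 - <<'E'
from h import *
print(get_state()["eef_pos"]); held()
a=[]
for n in("top","side"):
    f=grab_frame(n); u,v=px((583,-236,115),f).astype(int)
    a.append(cv2.resize(f["pixels"][max(0,v-40):v+40,u-40:u+40],(400,400),interpolation=cv2.INTER_CUBIC))
cv2.imwrite("pics/c2.png",np.hstack(a))
E
```

```text
[ 583.97584081 -235.32703976  136.90163481]
side tip [ 0.6 -1.5 -1.8] along -1.6 0.71
side along tool x 7 iou 0.57 axis [-0.13  0.99]
top tip [ 1.4 -0.7 -0.9] along -0.9 0.43
top along tool x 2 iou 0.3 axis [-0.13  0.99]
```

View pics/c2.png

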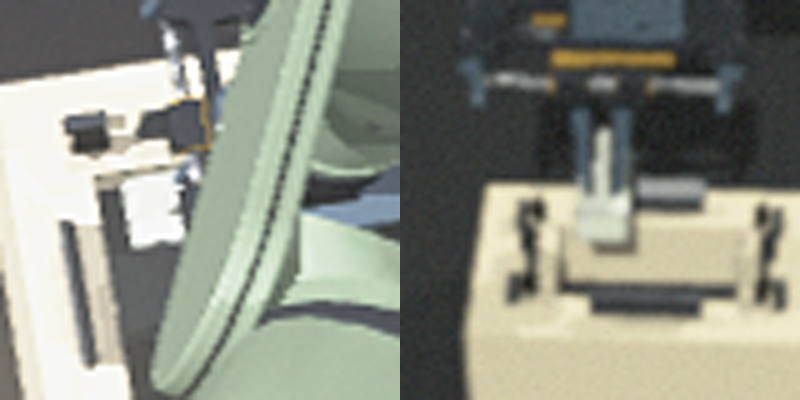

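>>> apply_moves(
  moves=[
    {"tx": 0,"ty": 0,"tz": -2,"yaw": 0},
    {"tx": 0,"ty": 0,"tz": -4,"yaw": 0},
    {"tx": 0,"ty": 0,"tz": -5.5,"yaw": 0},
    {"tx": 0,"ty": 0,"tz": -7,"yaw": 0},
    {"tx": 0,"ty": 0,"tz": -7.5,"yaw": 0},
  ],
)

```text
time_s: 9.88
eef_pos: [582.9, -235.7, 59.8]
tcp_rot: [0.66, 0.752, -0.0, -0.001]
wrist_force: [-1.1, -0.1, -1.4]
finger_gap: 10.0
gripper_force: 30.0
```

>>> apply_moves(
  moves=[
    {"tx": 0,"ty": 0,"tz": -1,"yaw": 0},
    {"tx": 0,"ty": 0,"tz": -1.8,"yaw": 0},
    {"tx": 0,"ty": 0,"tz": -1.9,"yaw": 0},
    {"tx": 0,"ty": 0,"tz": -1.9,"yaw": 0},
  ],
)

```text
time_s: 10.38
eef_pos: [583.5, -235.9, 42.1]
tcp_rot: [0.66, 0.752, 0.0, 0.0]
wrist_force: [-0.3, -0.3, -0.8]
finger_gap: 9.8
gripper_force: 30.0
```

>>> apply_moves(
  moves=[
    {"tx": 0,"ty": 0,"tz": 0,"yaw": 0},
    {"tx": 0,"ty": 0,"tz": 0,"yaw": 0},
    {"tx": 0,"ty": 0,"tz": 0,"yaw": 0},
    {"tx": 0,"ty": 0,"tz": 3,"yaw": 0},
    {"tx": 0,"ty": 0,"tz": 7,"yaw": 0},
    {"tx": 0,"ty": 0,"tz": 12,"yaw": 0},
    {"tx": 0,"ty": 5,"tz": 15,"yaw": 0},
    {"tx": 0,"ty": 10,"tz": 15,"yaw": 0},
    {"tx": -2,"ty": 15,"tz": 15,"yaw": 0},
    {"tx": -2,"ty": 20,"tz": 15,"yaw": -0.1},
  ],
  hand=0.75,
)

```text
time_s: 11.62
eef_pos: [562.0, -34.4, 192.3]
tcp_rot: [0.698, 0.717, -0.0, -0.0]
wrist_force: [0.6, 0.0, 0.3]
finger_gap: 22.6
gripper_force: 0.0
```

```bash
python3 - <<'E'
from h import *
print(get_state()["eef_pos"]); 
F=[grab_frame("top"),grab_frame("side")]
for f in F: see(f,["cartridge1","tote1"])
A=fit("tote1",(530,412,-.11),0,F); fit("cartridge1",(472,417,-.11),4,F,A,(-.15,0,.15))
fit("cartridge1",(584,-236,.129),20,F[1:])
E
```

```text
[562.0322186  -34.44918307 192.27211123]
cartridge1 0.78 [458. 418.   1.]
cartridge1 0.64 [ 586. -239.   19.]
tote1 0.94 [513. 197.  -1.]
tote1 0.68 [528. 409.   3.]
cartridge1 0.75 [457. 416.   5.]
cartridge1 0.69 [514. 197.  -2.]
cartridge1 0.6 [788.  11.  -1.]
cartridge1 0.54 [ 582. -237.   19.]
tote1 0.96 [532. 407.   2.]
tote1 0.7 [512. 195.  -4.]
tote1 0.15 [434. -54.  10.]
tote1 [ 5.29663e+02  4.04602e+02 -8.70000e-02] cost 0.173 views 1
cartridge1 [ 4.57675e+02  4.18515e+02 -9.80000e-02] cost 0.2 views 2
cartridge1 [ 5.84e+02 -2.36e+02  1.29e-01] cost 0.0 views 0
```

>>> apply_moves(
  moves=[
    {"tx": -1,"ty": 5,"tz": 0,"yaw": -0.05},
    {"tx": -2.2,"ty": 10,"tz": 0,"yaw": -0.12},
    {"tx": -3.4,"ty": 15,"tz": 0,"yaw": -0.12},
    {"tx": -4.6,"ty": 20,"tz": 0,"yaw": -0.12},
    {"tx": -5.8,"ty": 25,"tz": 0,"yaw": -0.12},
    {"tx": -7,"ty": 30,"tz": 0,"yaw": -0.12},
    {"tx": -8.2,"ty": 35,"tz": 0,"yaw": -0.12},
    {"tx": -9.4,"ty": 40,"tz": 0,"yaw": -0.12},
    {"tx": -10.5,"ty": 45.3,"tz": -4,"yaw": -0.12},
    {"tx": -10.5,"ty": 45.3,"tz": -9,"yaw": -0.12},
  ],
  hand=0.67,
)

```text
time_s: 13.42
eef_pos: [459.0, 421.1, 102.2]
tcp_rot: [0.737, 0.676, 0.003, -0.0]
wrist_force: [0.1, 0.4, -1.2]
finger_gap: 30.1
gripper_force: 0.0
```

>>> apply_moves(
  moves=[
    {"tx": 0,"ty": 0,"tz": 0,"yaw": 0},
    {"tx": 0,"ty": 0,"tz": 0,"yaw": 0},
    {"tx": 0,"ty": 0,"tz": 0,"yaw": 0},
  ],
)

```text
time_s: 13.8
eef_pos: [460.1, 417.4, 104.7]
tcp_rot: [0.739, 0.674, 0.002, 0.0]
wrist_force: [0.1, 0.3, 0.6]
finger_gap: 29.7
gripper_force: 0.0
```

```bash
python3 - <<'E'
from h import *
print(get_state()["eef_pos"]); a=[]
for n in("top","side"):
    f=grab_frame(n); u,v=px((458,417,60),f).astype(int); see(f,["cartridge1"])
    a.append(cv2.resize(f["pixels"][max(0,v-40):v+40,max(0,u-40):u+40],(400,400),interpolation=cv2.INTER_CUBIC))
cv2.imwrite("pics/c3.png",np.hstack(a))
E
```

```text
[460.06434838 417.44584292 104.65993802]
cartridge1 0.62 [455. 419.   5.]
cartridge1 0.6 [ 582. -237.   21.]
cartridge1 0.81 [458. 415.   4.]
cartridge1 0.59 [ 582. -234.   17.]
```

View pics/c3.png

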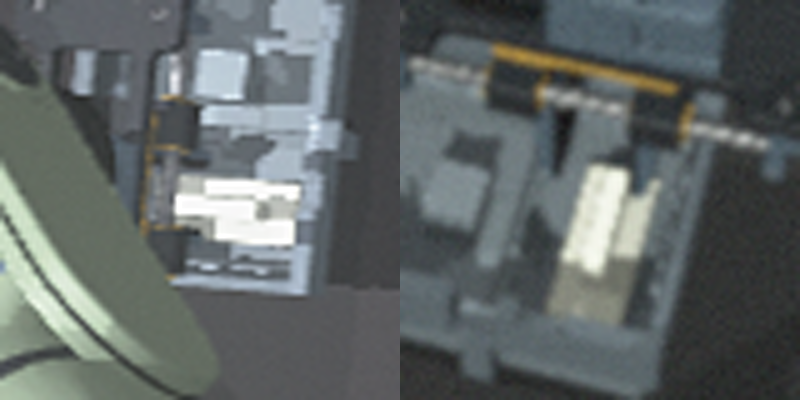

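>>> apply_moves(
  moves=[
    {"tx": -0.25,"ty": 0,"tz": -2,"yaw": 0},
    {"tx": -0.25,"ty": 0,"tz": -4.5,"yaw": 0},
    {"tx": -0.25,"ty": 0,"tz": -6.5,"yaw": 0},
    {"tx": -0.25,"ty": 0,"tz": -7.8,"yaw": 0},
    {"tx": -0.25,"ty": 0,"tz": -7.8,"yaw": 0},
  ],
)

```text
time_s: 14.62
eef_pos: [456.6, 417.4, 24.7]
tcp_rot: [0.738, 0.675, 0.001, 0.0]
wrist_force: [-0.4, 0.2, 0.1]
finger_gap: 29.9
gripper_force: 0.0
```

>>> apply_moves(
  moves=[
    {"tx": 0,"ty": 0,"tz": 0,"yaw": 0},
    {"tx": 0,"ty": 0,"tz": 0,"yaw": 0},
    {"tx": 0,"ty": 0,"tz": 0,"yaw": 0},
    {"tx": 0,"ty": 0,"tz": 0,"yaw": 0},
  ],
  hand=1,
)

```text
time_s: 15.12
eef_pos: [456.4, 417.5, 24.4]
tcp_rot: [0.738, 0.675, 0.001, 0.0]
wrist_force: [1.5, -0.7, 2.0]
finger_gap: 10.1
gripper_force: 30.0
```

>>> apply_moves(
  moves=[
    {"tx": 0,"ty": 0,"tz": 3,"yaw": 0},
    {"tx": 0,"ty": 0,"tz": 8,"yaw": 0},
    {"tx": 0.5,"ty": 0,"tz": 13,"yaw": 0},
    {"tx": 1,"ty": -5,"tz": 13,"yaw": 0},
    {"tx": 1.5,"ty": -10,"tz": 13,"yaw": 0},
    {"tx": 2,"ty": -15,"tz": 13,"yaw": 0},
    {"tx": 2.5,"ty": -20,"tz": 13,"yaw": 0},
    {"tx": 3,"ty": -25,"tz": 13,"yaw": 0},
    {"tx": 3.5,"ty": -30,"tz": 13,"yaw": 0},
    {"tx": 4,"ty": -35,"tz": 13,"yaw": 0},
  ],
)

```text
time_s: 16.38
eef_pos: [495.0, 65.8, 153.5]
tcp_rot: [0.738, 0.675, -0.0, -0.001]
wrist_force: [0.5, -0.1, -1.3]
finger_gap: 9.7
gripper_force: 30.0
```

>>> apply_moves(
  moves=[
    {"tx": 0.4,"ty": -5,"tz": 0,"yaw": 0.05},
    {"tx": 0.8,"ty": -10,"tz": 0,"yaw": 0.1},
    {"tx": 1.2,"ty": -15,"tz": 0,"yaw": 0.15},
    {"tx": 1.6,"ty": -20,"tz": 0,"yaw": 0.2},
    {"tx": 2,"ty": -25,"tz": 0,"yaw": 0.218},
    {"tx": 2.4,"ty": -29,"tz": 0,"yaw": 0.218},
    {"tx": 2.4,"ty": -31.2,"tz": -1.5,"yaw": 0.218},
    {"tx": 2.4,"ty": -31.2,"tz": -1.5,"yaw": 0.218},
    {"tx": 2.4,"ty": -31.2,"tz": -1.5,"yaw": 0.218},
    {"tx": 2.4,"ty": -31.2,"tz": -1.5,"yaw": 0.218},
  ],
)

```text
time_s: 17.62
eef_pos: [520.0, -243.6, 139.2]
tcp_rot: [0.66, 0.751, 0.0, -0.0]
wrist_force: [-0.2, 1.0, -0.3]
finger_gap: 9.6
gripper_force: 30.0
```

```bash
python3 - <<'E'
from h import *
s=get_state();print(s["eef_pos"],s["tcp_rot"],s["finger_gap"]); held(); held()
E
```

```text
[ 519.96143962 -243.5659542   139.15039251] [ 6.59869790e-01  7.51379941e-01  1.97498421e-04 -7.63318506e-05] 9.613239505501083
side tip [  30.8   -0.8 -115. ] along -4.7 0.65
side tip [-0.1  0.4  3.5] along 0.5 0.62
side no mask
top tip [-2.6  4.6 -0.9] along 4.9 0.72
top along tool x 11 iou 0.33 axis [-0.13  0.99]
side tip [-2.5  0.2  2.6] along 0.5 0.64
side no mask
top tip [-0.4  1.9  1.3] along 2.0 0.54
top along tool x 12 iou 0.3 axis [-0.13  0.99]
```

>>> apply_moves(
  moves=[
    {"tx": 0,"ty": -0.15,"tz": -2,"yaw": 0},
    {"tx": 0,"ty": -0.15,"tz": -4,"yaw": 0},
    {"tx": 0,"ty": -0.15,"tz": -5.5,"yaw": 0},
    {"tx": 0,"ty": -0.15,"tz": -7,"yaw": 0},
    {"tx": 0,"ty": -0.15,"tz": -7.8,"yaw": 0},
  ],
)

```text
time_s: 18.85
eef_pos: [519.6, -246.3, 60.0]
tcp_rot: [0.66, 0.751, -0.0, -0.0]
wrist_force: [-1.0, -0.3, -0.9]
finger_gap: 9.8
gripper_force: 30.0
```

>>> apply_moves(
  moves=[
    {"tx": 0,"ty": 0,"tz": -1,"yaw": 0},
    {"tx": 0,"ty": 0,"tz": -1.8,"yaw": 0},
    {"tx": 0,"ty": 0,"tz": -2.0,"yaw": 0},
    {"tx": 0,"ty": 0,"tz": -2.0,"yaw": 0},
  ],
)

```text
time_s: 19.35
eef_pos: [520.0, -246.4, 41.1]
tcp_rot: [0.66, 0.751, 0.0, 0.0]
wrist_force: [-0.1, -0.4, -0.3]
finger_gap: 9.6
gripper_force: 30.0
```

>>> apply_moves(
  moves=[
    {"tx": 0,"ty": 0,"tz": -0.05,"yaw": 0},
    {"tx": 0,"ty": 0,"tz": -0.05,"yaw": 0},
    {"tx": 0,"ty": 0,"tz": -0.05,"yaw": 0},
    {"tx": 0,"ty": 0,"tz": 3,"yaw": 0},
    {"tx": 0,"ty": 0,"tz": 7,"yaw": 0},
    {"tx": 0,"ty": 0,"tz": 12,"yaw": 0},
    {"tx": 0,"ty": 5,"tz": 15,"yaw": -0.15},
    {"tx": 0,"ty": 10,"tz": 15,"yaw": -0.3},
    {"tx": 0,"ty": 15,"tz": 15,"yaw": -0.45},
    {"tx": 0,"ty": 20,"tz": 15,"yaw": -0.6},
  ],
  hand=0.75,
)

```text
time_s: 20.6
eef_pos: [519.7, -44.9, 191.3]
tcp_rot: [0.854, 0.52, 0.0, 0.0]
wrist_force: [0.1, 0.5, -0.8]
finger_gap: 22.8
gripper_force: 0.0
```

```bash
python3 - <<'E'
from h import *
s=get_state();print(s["eef_pos"],s["tcp_rot"])
F=[grab_frame("top"),grab_frame("side")]; a=[]
for f in F:
    see(f,["cartridge1","tote1","cover"]); u,v=px((552,-241,70),f).astype(int)
    a.append(cv2.resize(f["pixels"][max(0,v-48):v+48,max(0,u-48):u+48],(400,400),interpolation=cv2.INTER_CUBIC))
fit("cover",(515.4,-26.4,-.158),0,F,ang=(-.1,.1))
cv2.imwrite("pics/c4.png",np.hstack(a))
E
```

```text
[519.70070081 -44.87958529 191.32266891] [8.54224035e-01 5.19904867e-01 3.92459966e-04 2.70333548e-04]
cartridge1 0.94 [ 516. -244.   22.]
cartridge1 0.72 [ 548. -239.   71.]
cartridge1 0.7 [ 583. -241.   20.]
tote1 0.85 [525. 410.   2.]
tote1 0.79 [513. 195.   3.]
tote1 0.55 [ 554. -238.   22.]
cover 0.85 [204. 372.  -2.]
cover 0.79 [513. -25.   0.]
cover 0.58 [341.  -3.  -3.]
cover 0.47 [ 297. -177.   -0.]
cartridge1 0.58 [ 580. -236.   17.]
cartridge1 0.45 [ 521. -248.   20.]
tote1 0.81 [512. 199.  -2.]
tote1 0.79 [529. 415.  -2.]
cover 0.9 [206. 372.  -2.]
cover 0.85 [344.  -4.  -4.]
cover 0.62 [513. -25.   1.]
cover 0.6 [ 296. -174.   -6.]
cover [ 5.14665e+02 -2.92070e+01 -1.36000e-01] cost 0.13 views 1
```

View pics/c4.png

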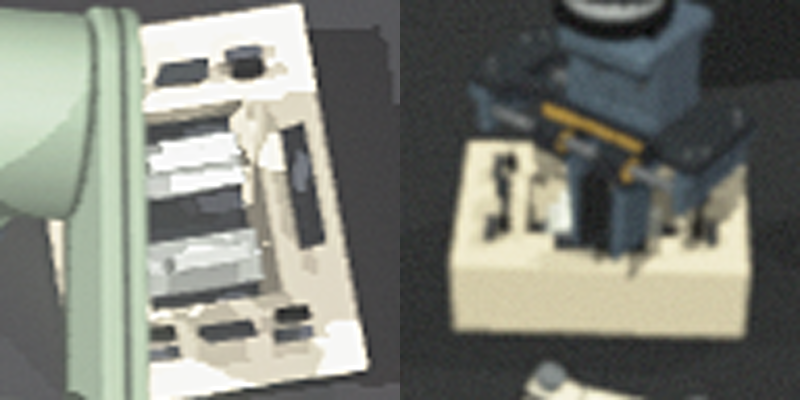

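>>> apply_moves(
  moves=[
    {"tx": -0.5,"ty": 1,"tz": 0,"yaw": -0.18},
    {"tx": -0.5,"ty": 2,"tz": 0,"yaw": -0.36},
    {"tx": -0.5,"ty": 2,"tz": 0,"yaw": -0.54},
    {"tx": -0.5,"ty": 2,"tz": -2,"yaw": -0.72},
    {"tx": -0.5,"ty": 2,"tz": -5,"yaw": -0.9},
    {"tx": -0.5,"ty": 2,"tz": -8,"yaw": -1.08},
    {"tx": -0.5,"ty": 2,"tz": -10,"yaw": -1.24},
    {"tx": -0.5,"ty": 2,"tz": -12,"yaw": -1.24},
    {"tx": -0.5,"ty": 2,"tz": -12,"yaw": -1.24},
    {"tx": -0.5,"ty": 2,"tz": -12,"yaw": -1.24},
  ],
  hand=0.5,
)

```text
time_s: 22.35
eef_pos: [515.5, -26.8, 71.6]
tcp_rot: [0.997, -0.071, 0.001, 0.0]
wrist_force: [0.8, 0.7, 0.4]
finger_gap: 45.9
gripper_force: 0.0
```

```bash
python3 - <<'E'
from h import *
s=get_state();print(s["eef_pos"],s["tcp_rot"])
F=[grab_frame("top"),grab_frame("side")]; a=[]
for f in F:
    see(f,["cover"]); u,v=px((515,-26,30),f).astype(int)
    a.append(cv2.resize(f["pixels"][max(0,v-40):v+40,max(0,u-40):u+40],(400,400),interpolation=cv2.INTER_CUBIC))
cv2.imwrite("pics/c5.png",np.hstack(a))
E
```

```text
[515.51168019 -26.79838016  71.61933308] [ 9.97488389e-01 -7.08276392e-02  5.97385815e-04  4.34915423e-05]
cover 0.91 [ 302. -179.    0.]
cover 0.77 [203. 371.  -1.]
cover 0.6 [511. -28.   2.]
cover 0.97 [ 300. -172.   -2.]
cover 0.87 [208. 371.  -2.]
cover 0.73 [342.  -8.  -1.]
cover 0.69 [513. -24.  -0.]
```

View pics/c5.png

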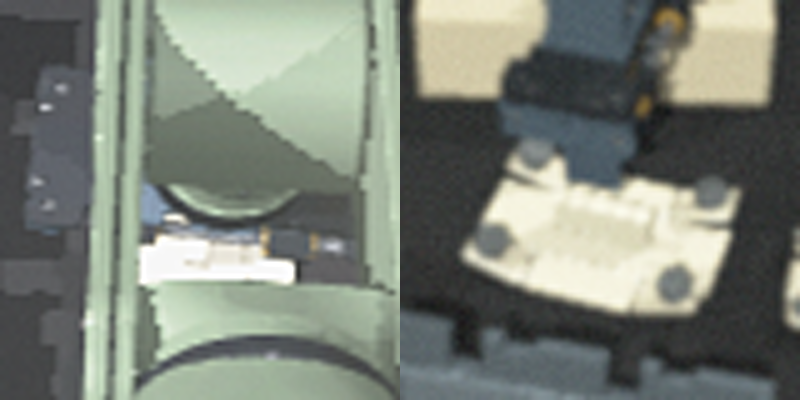

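>>> apply_moves(
  moves=[
    {"tx": -0.1,"ty": 0,"tz": -2,"yaw": 0},
    {"tx": -0.1,"ty": 0,"tz": -4,"yaw": 0},
    {"tx": -0.1,"ty": 0,"tz": -5.5,"yaw": 0},
    {"tx": -0.1,"ty": 0,"tz": -6.1,"yaw": 0},
    {"tx": -0.1,"ty": 0,"tz": -6.1,"yaw": 0},
    {"tx": -0.1,"ty": 0,"tz": -6.1,"yaw": 0},
  ],
)

```text
time_s: 23.3
eef_pos: [514.4, -26.4, 10.5]
tcp_rot: [0.998, -0.071, 0.001, 0.0]
wrist_force: [0.2, -0.9, 0.7]
finger_gap: 45.6
gripper_force: 0.0
```

>>> apply_moves(
  moves=[
    {"tx": 0,"ty": 0,"tz": 0,"yaw": 0},
    {"tx": 0,"ty": 0,"tz": 0,"yaw": 0},
    {"tx": 0,"ty": 0,"tz": 0,"yaw": 0},
    {"tx": 0,"ty": 0,"tz": 0,"yaw": 0},
    {"tx": 0,"ty": 0,"tz": 0,"yaw": 0},
  ],
  hand=1,
)

```text
time_s: 23.92
eef_pos: [514.0, -26.3, 10.1]
tcp_rot: [0.998, -0.071, 0.0, -0.0]
wrist_force: [-0.0, 1.0, 1.1]
finger_gap: 11.5
gripper_force: 30.0
```

>>> apply_moves(
  moves=[
    {"tx": 0,"ty": 0,"tz": 4,"yaw": 0},
    {"tx": 0,"ty": 0,"tz": 9,"yaw": 0.05},
    {"tx": 0,"ty": 0,"tz": 14,"yaw": 0.1},
    {"tx": 0,"ty": 0,"tz": 15,"yaw": 0.2},
    {"tx": 0,"ty": 0,"tz": 15,"yaw": 0.25},
    {"tx": 0,"ty": 0,"tz": 15,"yaw": 0.27},
    {"tx": 0,"ty": 0,"tz": 15,"yaw": 0.27},
    {"tx": 0,"ty": 0,"tz": 15,"yaw": 0.27},
  ],
)

```text
time_s: 24.92
eef_pos: [513.6, -26.4, 159.6]
tcp_rot: [0.998, 0.064, -0.0, -0.0]
wrist_force: [-0.8, -0.4, -1.0]
finger_gap: 11.8
gripper_force: 30.0
```

>>> apply_moves(
  moves=[
    {"tx": 1,"ty": -5,"tz": 0,"yaw": 0},
    {"tx": 2,"ty": -10,"tz": 0,"yaw": 0},
    {"tx": 3,"ty": -15,"tz": 0,"yaw": 0},
    {"tx": 3.8,"ty": -20,"tz": 0,"yaw": 0},
    {"tx": 3.8,"ty": -21.4,"tz": -2,"yaw": 0},
    {"tx": 3.8,"ty": -21.4,"tz": -3,"yaw": 0},
    {"tx": 3.8,"ty": -21.4,"tz": -3,"yaw": 0},
    {"tx": 3.8,"ty": -21.4,"tz": -3,"yaw": 0},
  ],
)

```text
time_s: 25.92
eef_pos: [552.3, -239.5, 130.6]
tcp_rot: [0.998, 0.065, 0.0, 0.0]
wrist_force: [0.5, 0.1, -0.9]
finger_gap: 12.1
gripper_force: 30.0
```

```bash
cat > cv.py <<'E'
from h import *
s=get_state();t=s["eef_pos"];print(t.round(1),s["tcp_rot"].round(4),s["finger_gap"])
a=2*np.arctan2(s["tcp_rot"][1],s["tcp_rot"][0]); z=t[2]-10.1
F=[grab_frame("side"),grab_frame("top")]
for f in F: see(f,["cover"]); fit("cover",(t[0],t[1],a),z,[f])
fit("module",(552.7,-240.9,.129),0,F[:1])
f=F[0];u,v=px((552,-240,100),f).astype(int); S=5
c=cv2.resize(f["pixels"][v-50:v+62,u-70:u+70],None,fx=S,fy=S,interpolation=cv2.INTER_CUBIC)
r=R.from_euler("z",a)
for zz in (z,z+6):
    q=[(px(r.apply((i*76,j*55,0))+[t[0],t[1],zz],f)-[u-70,v-50]+.5)*S for i,j in((1,1),(1,-1),(-1,-1),(-1,1))]
    cv2.polylines(c,[np.int32(q)],True,(0,0,255),1)
r=R.from_euler("z",.129)
for b in (B(-118,118,-85,85,70,70),B(-63,63,-42,42,70,70)):
    b=np.array(b)[[0,2,6,4]]; q=[(px(r.apply(p)+[552.7,-240.9,0],f)-[u-70,v-50]+.5)*S for p in b.astype(float)]
    cv2.polylines(c,[np.int32(q)],True,(0,255,0),1)
cv2.imwrite("pics/c6.png",c)
E
python3 cv.py
```

```text
[ 552.3 -239.5  130.6] [9.979e-01 6.490e-02 4.000e-04 1.000e-04] 12.13621114133716
cover 0.91 [208. 371.  -0.]
cover 0.85 [ 300. -174.   -3.]
cover 0.82 [ 552. -238.  125.]
cover 0.79 [343.  -8.  -2.]
cover [ 5.55735e+02 -2.44218e+02  6.00000e-02] cost 0.295 views 1
cover 0.83 [ 553. -239.  120.]
cover 0.79 [342.  -4.  -3.]
cover 0.71 [ 298. -177.    1.]
cover 0.62 [203. 369.  -2.]
cover [ 5.52263e+02 -2.39473e+02  1.30000e-01] cost 0.0 views 0
module [ 5.52777e+02 -2.48762e+02  1.38000e-01] cost 0.253 views 1
```

View pics/c6.png

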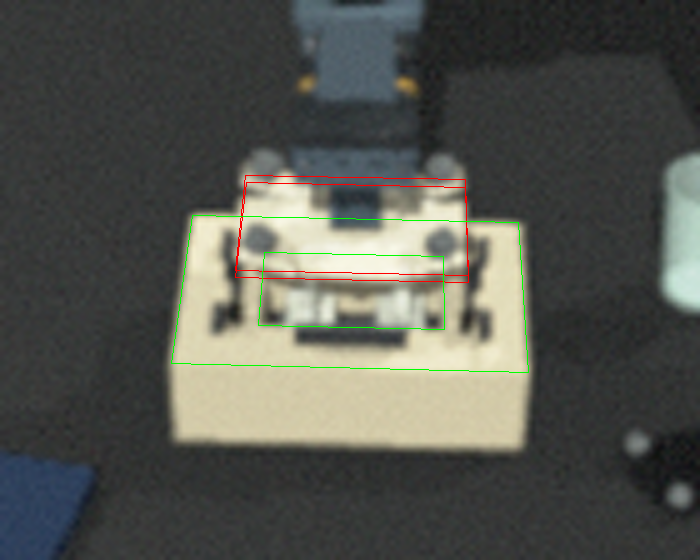

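>>> apply_moves(
  moves=[
    {"tx": 0,"ty": -0.1,"tz": -1,"yaw": 0},
    {"tx": 0,"ty": -0.1,"tz": -2,"yaw": 0},
    {"tx": 0,"ty": -0.1,"tz": -2.5,"yaw": 0},
    {"tx": 0,"ty": -0.1,"tz": -2.5,"yaw": 0},
    {"tx": 0,"ty": -0.1,"tz": -2.5,"yaw": 0},
  ],
)

```text
time_s: 26.9
eef_pos: [552.1, -241.5, 105.1]
tcp_rot: [0.998, 0.064, 0.0, 0.0]
wrist_force: [-0.1, -1.0, -1.0]
finger_gap: 11.6
gripper_force: 30.0
```

```bash
sed -i 's/^for f in F: see.*//; s/^fit("module.*//; s/c6.png/c7.png/; s/,120,100/,100/' cv.py; sed -i 's/v-50:v+62,u-70:u+70/v-38:v+37,u-50:u+50/; s/u-70,v-50/u-50,v-38/g; s/S=5/S=8/' cv.py; sed -i 's/F=\[.*/F=[grab_frame("side")]/' cv.py; python3 cv.py
```

```text
[ 552.1 -241.5  105.1] [9.979e-01 6.440e-02 2.000e-04 1.000e-04] 11.5741989475823
```

View pics/c7.png

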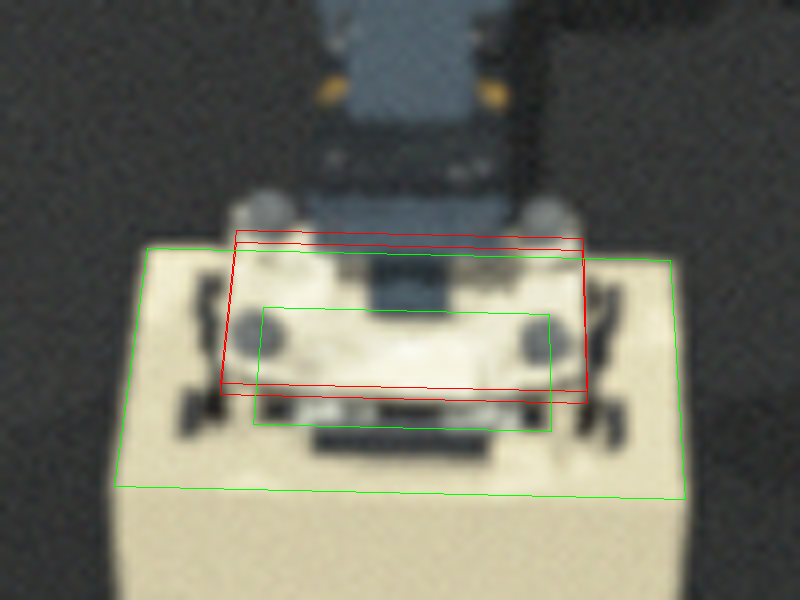

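```bash
cat > pp.py <<'E'
from h import *
f=grab_frame("side");S=8
u,v=px((552,-240,100),f).astype(int)
s=get_state();t=s["eef_pos"]
def p(c,l,z): return ((px(R.from_euler("z",.129).apply((*l,0.))+[c[0],c[1],z],f)-[u-50,v-38]+.5)*S).round(0)
z=t[2]-10.1
print("pads +y",p(t,(57,42),z+27),p(t,(-57,42),z+27),"-y",p(t,(57,-42),z+27),p(t,(-57,-42),z+27))
m=(552.7,-240.9)
for zz in(70,93): print("guide+y ctr",p(m,(0,57),zz))
for zz in(70,87):print("clips +y",p(m,(78,42),zz),p(m,(-78,42),zz))
E
python3 pp.py
```

```text
pads +y [267. 324.] [544. 330.] -y [277. 208.] [542. 214.]
guide+y ctr [401. 451.]
guide+y ctr [402. 407.]
clips +y [218. 424.] [587. 433.]
clips +y [217. 392.] [589. 401.]
```

>>> apply_moves(
  moves=[
    {"tx": 0,"ty": 0,"tz": -0.4,"yaw": 0},
    {"tx": 0,"ty": 0,"tz": -0.8,"yaw": 0},
    {"tx": 0,"ty": 0,"tz": -1.2,"yaw": 0},
    {"tx": 0,"ty": 0,"tz": -1.2,"yaw": 0},
  ],
)

```text
time_s: 27.5
eef_pos: [551.6, -241.2, 92.5]
tcp_rot: [0.998, 0.064, -0.0, -0.0]
wrist_force: [-0.0, 0.6, -2.1]
finger_gap: 11.9
gripper_force: 30.0
```

>>> apply_moves(
  moves=[
    {"tx": 0,"ty": 0,"tz": -0.3,"yaw": 0},
    {"tx": 0,"ty": 0,"tz": -0.6,"yaw": 0},
    {"tx": 0,"ty": 0,"tz": -0.6,"yaw": 0},
  ],
)

```text
time_s: 27.88
eef_pos: [551.6, -241.1, 86.5]
tcp_rot: [0.998, 0.064, -0.0, -0.0]
wrist_force: [0.5, 0.8, -3.1]
finger_gap: 11.8
gripper_force: 30.0
```

>>> apply_moves(
  moves=[
    {"tx": 0,"ty": 0,"tz": -0.3,"yaw": 0},
    {"tx": 0,"ty": 0,"tz": -0.6,"yaw": 0},
    {"tx": 0,"ty": 0,"tz": -0.6,"yaw": 0},
    {"tx": 0,"ty": 0,"tz": -0.6,"yaw": 0},
  ],
)

```text
time_s: 28.38
eef_pos: [551.6, -241.2, 80.6]
tcp_rot: [0.998, 0.064, -0.0, -0.0]
wrist_force: [-1.7, 1.0, -3.0]
finger_gap: 11.8
gripper_force: 30.0
```

```bash
sed -i 's/c7.png/c8.png/' cv.py; python3 cv.py
```

```text
[ 551.6 -241.2   80.6] [ 9.979e-01  6.430e-02 -4.000e-04 -3.000e-04] 11.783421028466968
```

View pics/c8.png

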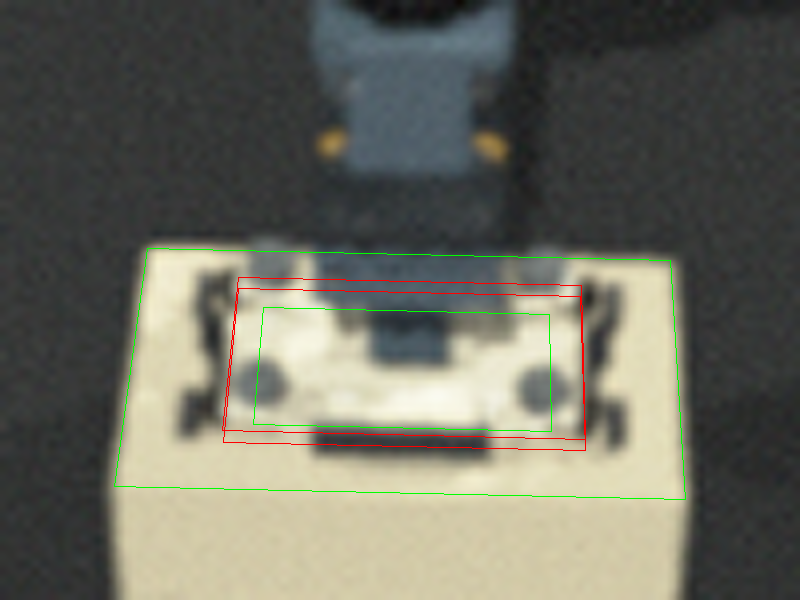

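>>> apply_moves(
  moves=[
    {"tx": 0,"ty": 0,"tz": -0.05,"yaw": 0},
    {"tx": 0,"ty": 0,"tz": -0.05,"yaw": 0},
    {"tx": 0,"ty": 0,"tz": -0.05,"yaw": 0},
    {"tx": 0,"ty": 0,"tz": 2,"yaw": 0},
    {"tx": 0,"ty": 0,"tz": 5,"yaw": 0},
    {"tx": 0,"ty": 0,"tz": 7,"yaw": 0.15},
    {"tx": 0,"ty": 0,"tz": 7,"yaw": 0.3},
    {"tx": 0,"ty": 0,"tz": 7,"yaw": 0.45},
    {"tx": 0,"ty": 0,"tz": 7,"yaw": 0.6},
    {"tx": 0,"ty": 0,"tz": 7,"yaw": 0.75},
  ],
  hand=0.7,
)

```text
time_s: 29.68
eef_pos: [552.1, -241.6, 151.3]
tcp_rot: [0.904, 0.428, 0.0, 0.0]
wrist_force: [-0.4, 0.5, 0.5]
finger_gap: 27.3
gripper_force: 0.0
```

>>> apply_moves(
  moves=[
    {"tx": 1,"ty": 1,"tz": 0,"yaw": 0.17},
    {"tx": 2,"ty": 2,"tz": 0,"yaw": 0.34},
    {"tx": 3,"ty": 3,"tz": 0,"yaw": 0.51},
    {"tx": 4,"ty": 4,"tz": 0,"yaw": 0.68},
    {"tx": 5.3,"ty": 4.9,"tz": 0,"yaw": 0.82},
    {"tx": 5.3,"ty": 4.9,"tz": -2,"yaw": 0.82},
    {"tx": 5.3,"ty": 4.9,"tz": -2,"yaw": 0.82},
    {"tx": 5.3,"ty": 4.9,"tz": -2,"yaw": 0.82},
  ],
  hand=1,
)

```text
time_s: 30.68
eef_pos: [605.1, -192.6, 131.6]
tcp_rot: [0.661, 0.751, 0.0, 0.0]
wrist_force: [1.2, -0.7, 0.6]
finger_gap: 0.3
gripper_force: 0.0
```

```bash
cat > pr.py <<'E'
from h import *
s=get_state();t=s["eef_pos"];print(t,s["tcp_rot"].round(3),s["wrist_force"].round(1),s["finger_gap"])
f=grab_frame("side");S=8
u,v=px((552,-240,100),f).astype(int)
c=cv2.resize(f["pixels"][v-38:v+37,u-50:u+50],None,fx=S,fy=S,interpolation=cv2.INTER_CUBIC)
import sys; cv2.imwrite(sys.argv[1],c)
for q,l in(("c1",(57,42)),("c2",(57,-42)),("c3",(-57,42)),("c4",(-57,-42))):
    print(q,((px(R.from_euler("z",.129).apply((*l,0.))+[553,-240.8,97],f)-[u-50,v-38]+.5)*S).round(0))
for n in("side","top"):
    f=grab_frame(n)
    for d in tip_of("corner1",f):
        w=world(d["xyz"],f)
        if abs(w[0]-553)<110 and abs(w[1]+241)<90: print(n,d["score"],w.round(1))
E
python3 pr.py pics/p1.png
```

```text
[ 605.12195892 -192.64364318  131.56847319] [0.661 0.751 0.    0.   ] [ 1.2 -0.7  0.6] 0.34348594389459003
c1 [265. 374.]
c2 [276. 257.]
c3 [539. 380.]
c4 [537. 263.]
side 0.58 [ 623.6 -189.1   80.4]
side 0.54 [ 476.5 -212.1   82.2]
side 0.42 [ 633.  -274.3   81.2]
side 0.41 [ 485.3 -293.5   83.2]
```

View pics/p1.png

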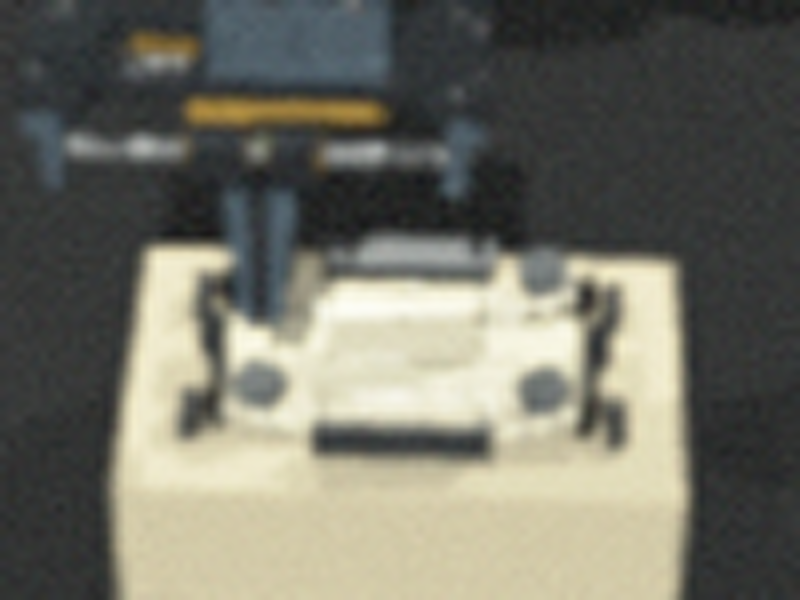

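>>> apply_moves(
  moves=[
    {"tx": 0,"ty": 0,"tz": -2,"yaw": 0},
    {"tx": 0,"ty": 0,"tz": -3.3,"yaw": 0},
    {"tx": 0.1,"ty": 0,"tz": -3.8,"yaw": 0},
    {"tx": 0.2,"ty": 0,"tz": -4.2,"yaw": 0},
    {"tx": 0.2,"ty": 0,"tz": -4.3,"yaw": 0},
    {"tx": 0.2,"ty": 0,"tz": -4.3,"yaw": 0},
  ],
)

```text
time_s: 31.68
eef_pos: [608.3, -192.2, 89.3]
tcp_rot: [0.66, 0.751, 0.001, 0.001]
wrist_force: [2.3, 2.0, 5.5]
finger_gap: 0.3
gripper_force: 2.6
```

>>> apply_moves(
  moves=[
    {"tx": 0,"ty": 0,"tz": -0.1,"yaw": 0},
    {"tx": 0,"ty": 0,"tz": -0.25,"yaw": 0},
    {"tx": 0,"ty": 0,"tz": -0.25,"yaw": 0},
  ],
)

```text
time_s: 32.05
eef_pos: [608.3, -192.2, 89.2]
tcp_rot: [0.66, 0.751, 0.001, 0.002]
wrist_force: [-2.0, 3.1, 16.4]
finger_gap: 0.7
gripper_force: 8.2
```

>>> apply_moves(
  moves=[
    {"tx": 0,"ty": 0,"tz": 2,"yaw": 0},
    {"tx": 0,"ty": 0,"tz": 4.5,"yaw": 0},
    {"tx": 0.3,"ty": -4,"tz": 4.5,"yaw": 0},
    {"tx": 1.0,"ty": -8.3,"tz": 4.5,"yaw": 0},
    {"tx": 1.0,"ty": -8.3,"tz": 4.5,"yaw": 0},
    {"tx": 1.0,"ty": -8.3,"tz": 2,"yaw": 0},
    {"tx": 1.0,"ty": -8.3,"tz": 1,"yaw": 0},
    {"tx": 1.0,"ty": -8.3,"tz": 0.3,"yaw": 0},
    {"tx": 1.0,"ty": -8.3,"tz": 0,"yaw": 0},
    {"tx": 1.0,"ty": -8.3,"tz": 0,"yaw": 0},
  ],
)

```text
time_s: 33.3
eef_pos: [618.6, -274.8, 89.2]
tcp_rot: [0.66, 0.751, 0.001, 0.002]
wrist_force: [-0.0, 1.8, 13.9]
finger_gap: 0.6
gripper_force: 6.8
```

>>> apply_moves(
  moves=[
    {"tx": 0,"ty": 0,"tz": 2,"yaw": 0},
    {"tx": 0,"ty": 0,"tz": 4.5,"yaw": 0},
    {"tx": -5,"ty": -0.6,"tz": 4.5,"yaw": 0},
    {"tx": -10,"ty": -1.2,"tz": 4.5,"yaw": 0},
    {"tx": -11.8,"ty": -1.5,"tz": 4.5,"yaw": 0},
    {"tx": -11.8,"ty": -1.5,"tz": 2,"yaw": 0},
    {"tx": -11.8,"ty": -1.5,"tz": 1,"yaw": 0},
    {"tx": -11.8,"ty": -1.5,"tz": 0.3,"yaw": 0},
    {"tx": -11.9,"ty": -1.5,"tz": 0,"yaw": 0},
    {"tx": -11.9,"ty": -1.5,"tz": 0,"yaw": 0},
  ],
)

```text
time_s: 34.55
eef_pos: [498.4, -290.4, 89.2]
tcp_rot: [0.66, 0.751, -0.0, 0.001]
wrist_force: [-5.8, 2.9, 21.9]
finger_gap: 0.6
gripper_force: 10.8
```

>>> apply_moves(
  moves=[
    {"tx": 0,"ty": 0,"tz": 2,"yaw": 0},
    {"tx": 0,"ty": 0,"tz": 4.5,"yaw": 0},
    {"tx": -0.5,"ty": 4,"tz": 4.5,"yaw": 0},
    {"tx": -1.0,"ty": 8.3,"tz": 4.5,"yaw": 0},
    {"tx": -1.0,"ty": 8.3,"tz": 4.5,"yaw": 0},
    {"tx": -1.0,"ty": 8.3,"tz": 2,"yaw": 0},
    {"tx": -1.0,"ty": 8.3,"tz": 1,"yaw": 0},
    {"tx": -1.0,"ty": 8.3,"tz": 0.3,"yaw": 0},
    {"tx": -1.0,"ty": 8.3,"tz": 0,"yaw": 0},
    {"tx": -1.0,"ty": 8.3,"tz": 0,"yaw": 0},
  ],
)

```text
time_s: 35.8
eef_pos: [487.3, -208.0, 89.1]
tcp_rot: [0.66, 0.751, -0.001, -0.0]
wrist_force: [-9.3, 2.4, 26.3]
finger_gap: -0.1
gripper_force: 13.2
```

>>> apply_moves(
  moves=[
    {"tx": 0,"ty": 0,"tz": 3,"yaw": 0},
    {"tx": 0,"ty": 0,"tz": 7,"yaw": 0},
    {"tx": 0,"ty": 4,"tz": 11,"yaw": 0},
    {"tx": 0,"ty": 9,"tz": 11,"yaw": 0},
    {"tx": 0,"ty": 14,"tz": 11,"yaw": 0},
    {"tx": 0,"ty": 19,"tz": 11,"yaw": 0},
    {"tx": 0,"ty": 24,"tz": 11,"yaw": 0},
    {"tx": 0,"ty": 29,"tz": 11,"yaw": 0},
    {"tx": 0,"ty": 29,"tz": 11,"yaw": 0},
  ],
)

```text
time_s: 36.92
eef_pos: [488.4, 85.1, 195.6]
tcp_rot: [0.659, 0.752, 0.0, 0.0]
wrist_force: [0.0, -0.8, 0.0]
finger_gap: 0.2
gripper_force: 0.0
```

```bash
sed -i 's/pics\/c8/pics\/c9/' cv.py; python3 pr.py pics/p2.png; python3 - <<'E'
from h import *
F=[grab_frame("top"),grab_frame("side")]
for f in F: see(f,["tote1","tote1_front"])
A=fit("tote1",(530,411,-.1),0,F,ang=(-.1,.1)); fit("tote1",(514,196,-.1),0,F,ang=(-.1,.1))
E
```

```text
[488.44437774  85.05073434 195.56329172] [0.659 0.752 0.    0.   ] [ 0.  -0.8  0. ] 0.17898783354454928
c1 [265. 374.]
c2 [276. 257.]
c3 [539. 380.]
c4 [537. 263.]
side 0.41 [ 628.5 -272.6   69.2]
top 0.67 [ 621.9 -192.3   66.9]
top 0.57 [ 487.3 -291.8   70.7]
top 0.47 [ 474.6 -211.2   72.5]
top 0.43 [ 632.6 -275.    70.1]
tote1 0.92 [525. 414.   2.]
tote1 0.62 [515. 196.   3.]
tote1_front 0.84 [639. 403.  75.]
tote1 0.98 [527. 410.  -2.]
tote1 0.85 [514. 197.  -2.]
tote1_front 0.63 [642. 402.  74.]
tote1 [ 5.24981e+02  4.12285e+02 -9.30000e-02] cost 0.113 views 2
tote1 [ 5.15846e+02  1.96662e+02 -9.10000e-02] cost 0.371 views 2
```

View pics/p2.png

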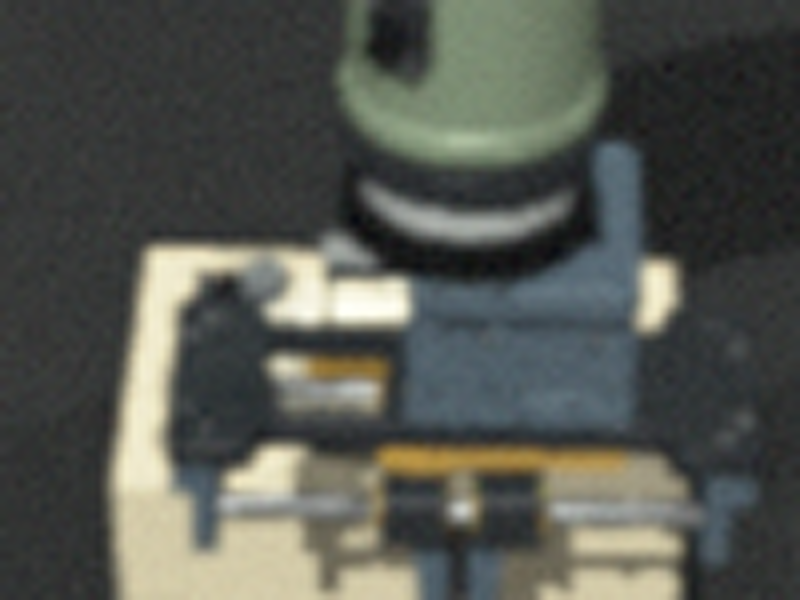

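>>> apply_moves(
  moves=[
    {"tx": 0.4,"ty": 4,"tz": 0,"yaw": 0.15},
    {"tx": 0.8,"ty": 8,"tz": 0,"yaw": 0.3},
    {"tx": 1.3,"ty": 12,"tz": 0,"yaw": 0.45},
    {"tx": 1.7,"ty": 16,"tz": 0,"yaw": 0.6},
    {"tx": 2.2,"ty": 20,"tz": 0,"yaw": 0.75},
    {"tx": 2.6,"ty": 24,"tz": 0,"yaw": 0.9},
    {"tx": 3.1,"ty": 28,"tz": 0,"yaw": 1.05},
    {"tx": 3.6,"ty": 32,"tz": 0,"yaw": 1.2},
    {"tx": 3.8,"ty": 32.6,"tz": 0,"yaw": 1.345},
    {"tx": 3.8,"ty": 32.6,"tz": 0,"yaw": 1.345},
  ],
  hand=0.35,
)

```text
time_s: 38.92
eef_pos: [525.7, 409.2, 194.9]
tcp_rot: [0.049, 0.999, -0.0, -0.0]
wrist_force: [0.4, 0.1, -0.4]
finger_gap: 59.5
gripper_force: 0.0
```

>>> apply_moves(
  moves=[
    {"tx": 0,"ty": 0,"tz": -4,"yaw": 0},
    {"tx": 0,"ty": 0,"tz": -8,"yaw": 0},
    {"tx": 0,"ty": 0,"tz": -12,"yaw": 0},
    {"tx": 0,"ty": 0,"tz": -12,"yaw": 0},
    {"tx": 0,"ty": 0,"tz": -12,"yaw": 0},
  ],
)

```text
time_s: 39.55
eef_pos: [526.8, 408.9, 77.2]
tcp_rot: [0.05, 0.999, 0.001, 0.001]
wrist_force: [-1.0, -0.9, -0.0]
finger_gap: 59.6
gripper_force: 0.0
```

```bash
python3 - <<'E'
from h import *
s=get_state();print(s["eef_pos"],s["tcp_rot"].round(3)); a=[]
for n in("top","side"):
    f=grab_frame(n); u,v=px((526,411,50),f).astype(int); see(f,["tote1","tote1_front"])
    a.append(cv2.resize(f["pixels"][max(0,v-55):v+55,max(0,u-55):u+55],(400,400),interpolation=cv2.INTER_CUBIC))
cv2.imwrite("pics/d1.png",np.hstack(a))
E
```

```text
[526.831917   408.90096666  77.199138  ] [0.05  0.999 0.001 0.001]
tote1 0.94 [525. 410.   0.]
tote1 0.87 [513. 196.   3.]
tote1_front 0.93 [639. 405.  74.]
tote1_front 0.17 [758. 230.  -2.]
tote1 0.87 [528. 411.   3.]
tote1 0.81 [513. 197.  -3.]
tote1_front 0.6 [639. 400.  75.]
```

View pics/d1.png

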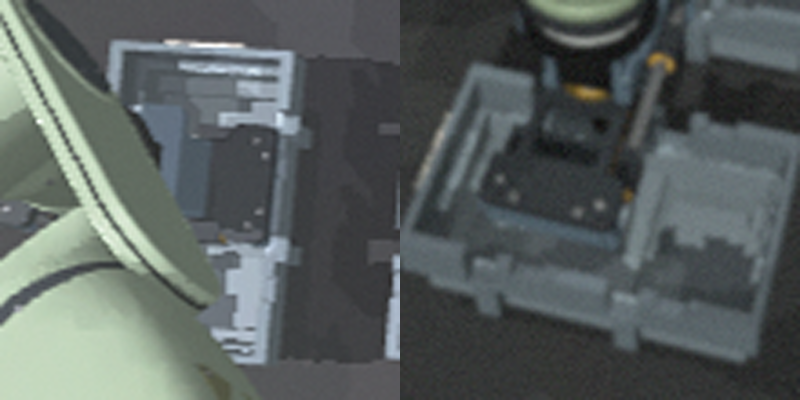

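>>> apply_moves(
  moves=[
    {"tx": 0,"ty": 0.15,"tz": -2,"yaw": 0},
    {"tx": 0,"ty": 0.15,"tz": -4,"yaw": 0},
    {"tx": 0,"ty": 0.15,"tz": -5.5,"yaw": 0},
    {"tx": 0,"ty": 0.15,"tz": -5.5,"yaw": 0},
  ],
)

```text
time_s: 40.35
eef_pos: [525.2, 409.7, 19.4]
tcp_rot: [0.049, 0.999, -0.001, -0.001]
wrist_force: [1.0, 0.1, 0.3]
finger_gap: 59.4
gripper_force: 0.0
```

>>> apply_moves(
  moves=[
    {"tx": 0,"ty": 0,"tz": 0,"yaw": 0},
    {"tx": 0,"ty": 0,"tz": 0,"yaw": 0},
    {"tx": 0,"ty": 0,"tz": 0,"yaw": 0},
    {"tx": 0,"ty": 0,"tz": 0,"yaw": 0},
  ],
  hand=1,
)

```text
time_s: 40.85
eef_pos: [526.3, 410.9, 21.1]
tcp_rot: [0.049, 0.999, 0.001, 0.001]
wrist_force: [-0.4, 2.9, 1.4]
finger_gap: 25.7
gripper_force: 30.0
```

>>> apply_moves(
  moves=[
    {"tx": 0,"ty": 0,"tz": 3,"yaw": 0},
    {"tx": 0,"ty": 0,"tz": 7,"yaw": 0},
    {"tx": 0,"ty": 0,"tz": 11,"yaw": 0},
    {"tx": 0,"ty": 0,"tz": 15,"yaw": 0},
    {"tx": 0,"ty": 0,"tz": 18,"yaw": 0},
    {"tx": 0,"ty": 0,"tz": 18,"yaw": 0},
    {"tx": 0,"ty": 0,"tz": 18,"yaw": 0},
  ],
)

```text
time_s: 41.72
eef_pos: [524.8, 409.3, 198.1]
tcp_rot: [0.049, 0.999, -0.001, -0.002]
wrist_force: [-0.7, -0.1, -4.6]
finger_gap: 26.0
gripper_force: 30.0
```

>>> apply_moves(
  moves=[
    {"tx": 0,"ty": -1,"tz": 0,"yaw": -0.15},
    {"tx": 0,"ty": -2,"tz": 0,"yaw": -0.31},
    {"tx": 0,"ty": -4,"tz": 0,"yaw": -0.47},
    {"tx": 0,"ty": -6,"tz": 0,"yaw": -0.63},
    {"tx": 0,"ty": -8,"tz": 0,"yaw": -0.79},
    {"tx": 0,"ty": -10,"tz": 0,"yaw": -0.95},
    {"tx": 0,"ty": -12,"tz": 0,"yaw": -1.11},
    {"tx": 0,"ty": -14,"tz": 0,"yaw": -1.27},
    {"tx": 0,"ty": -16,"tz": 0,"yaw": -1.42},
    {"tx": 0,"ty": -18,"tz": 0,"yaw": -1.57},
  ],
)

```text
time_s: 42.98
eef_pos: [524.6, 228.9, 197.9]
tcp_rot: [0.742, 0.67, -0.002, -0.001]
wrist_force: [0.2, 0.2, -4.6]
finger_gap: 25.6
gripper_force: 30.0
```

>>> apply_moves(
  moves=[
    {"tx": 0,"ty": -0.5,"tz": 0,"yaw": -0.15},
    {"tx": 0,"ty": -1,"tz": 0,"yaw": -0.31},
    {"tx": 0,"ty": -1.5,"tz": 0,"yaw": -0.47},
    {"tx": 0,"ty": -2,"tz": 0,"yaw": -0.63},
    {"tx": 0,"ty": -2.5,"tz": 0,"yaw": -0.79},
    {"tx": 0,"ty": -3,"tz": 0,"yaw": -0.95},
    {"tx": -0.5,"ty": -3.3,"tz": 0,"yaw": -1.11},
    {"tx": -1,"ty": -3.3,"tz": 0,"yaw": -1.27},
    {"tx": -1,"ty": -3.3,"tz": 0,"yaw": -1.42},
    {"tx": -1,"ty": -3.3,"tz": 0,"yaw": -1.56},
  ],
)

```text
time_s: 44.22
eef_pos: [514.5, 196.6, 198.0]
tcp_rot: [0.999, -0.045, -0.002, 0.001]
wrist_force: [-0.0, 0.5, -4.4]
finger_gap: 26.4
gripper_force: 30.0
```

>>> apply_moves(
  moves=[
    {"tx": 0,"ty": 0,"tz": 0,"yaw": 0},
    {"tx": 0,"ty": 0,"tz": 0,"yaw": 0},
    {"tx": 0,"ty": 0,"tz": 0,"yaw": 0},
  ],
)

```text
time_s: 44.6
eef_pos: [515.7, 197.0, 200.0]
tcp_rot: [0.999, -0.043, -0.0, 0.0]
wrist_force: [0.2, -0.5, -4.1]
finger_gap: 26.1
gripper_force: 30.0
```

```bash
cat > tt.py <<'E'
from h import *
import sys
s=get_state();t=s["eef_pos"];a=2*np.arctan2(s["tcp_rot"][1],s["tcp_rot"][0]); yu=a-np.pi  # upper tote yaw+pi
yu=(yu+np.pi/2)%np.pi-np.pi/2
print(t.round(1),"tote yaw mod pi",round(yu,3),s["finger_gap"],s["wrist_force"].round(1))
b=[float(x) for x in sys.argv[2:5]]; z=t[2]-21.1
S=4; a=[]
for n in("side","top"):
    f=grab_frame(n); see(f,["tote1","tote1_front"])
    u,v=px((514,196,80),f).astype(int); u0,v0=max(0,u-50),max(0,v-65)
    c=cv2.resize(f["pixels"][v0:v0+130,u0:u0+100],None,fx=S,fy=S,interpolation=cv2.INTER_CUBIC)
    for p,zz,col in((b,0,(0,255,0)),((t[0],t[1],yu),z,(0,0,255))):
        for h in(0,75):
            q=[(px(R.from_euler("z",p[2]).apply((i*113,j*66,0))+[p[0],p[1],zz+h],f)-[u0,v0]+.5)*S for i,j in((1,1),(1,-1),(-1,-1),(-1,1))]
            cv2.polylines(c,[np.int32(q)],True,col,1)
    a.append(c)
h=min(x.shape[0] for x in a); cv2.imwrite(sys.argv[1],np.hstack([x[:h] for x in a]))
E
python3 tt.py pics/e1.png 514.5 196.5 -.091
```

```text
[515.7 197.  200. ] tote yaw mod pi -0.085 26.07436849474625 [ 0.2 -0.5 -4.1]
tote1 0.84 [514. 196.  -0.]
tote1 0.78 [521. 194. 180.]
tote1_front 0.75 [409. 204. 257.]
tote1_front 0.69 [ 547. -241.   71.]
tote1 0.88 [517. 197. 181.]
tote1_front 0.55 [405. 206. 252.]
```

View pics/e1.png

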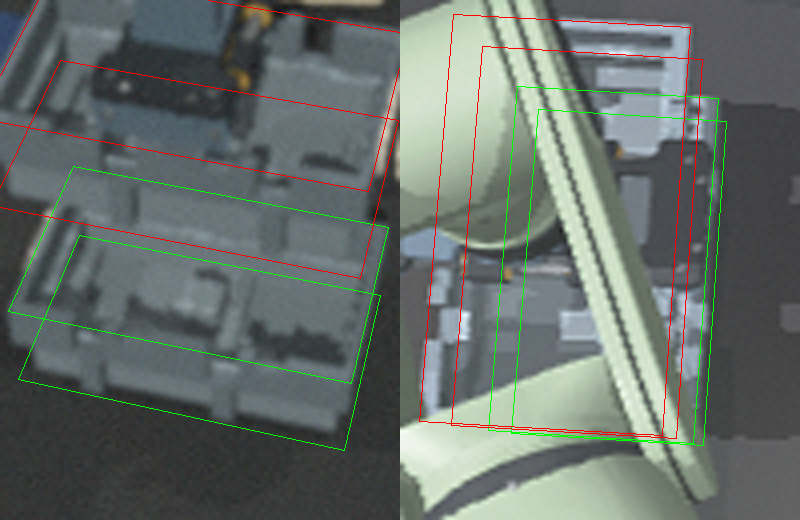

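>>> apply_moves(
  moves=[
    {"tx": 0,"ty": 4,"tz": 0,"yaw": 0},
    {"tx": 0,"ty": 9,"tz": 0,"yaw": 0},
    {"tx": 0,"ty": 14,"tz": 0,"yaw": 0},
    {"tx": 0,"ty": 19,"tz": 0,"yaw": 0},
    {"tx": 0,"ty": 22,"tz": -6,"yaw": 0},
    {"tx": 0,"ty": 22,"tz": -12,"yaw": 0},
    {"tx": 0,"ty": 22,"tz": -15,"yaw": 0},
    {"tx": 0,"ty": 22,"tz": -15,"yaw": 0},
    {"tx": 0,"ty": 22,"tz": -15,"yaw": 0},
    {"tx": 0,"ty": 22,"tz": -15,"yaw": 0},
  ],
)

```text
time_s: 46.15
eef_pos: [517.3, 418.1, 53.1]
tcp_rot: [0.999, -0.043, 0.002, -0.002]
wrist_force: [0.1, -0.1, -3.8]
finger_gap: 25.5
gripper_force: 30.0
```

```bash
cat > fb.py <<'E'
from h import *
s=get_state();t=s["eef_pos"];a=2*np.arctan2(s["tcp_rot"][1],s["tcp_rot"][0]);print(t.round(1),round(a,3))
T=[grab_frame("top"),grab_frame("side")]
for n,f in zip(("T","S"),T): cv2.imwrite(f"pics/full{n}.png",f["pixels"])
for f in T:
    see(f,["tote1","tote1_front"])
    print("B"); fit("tote1",(514,196.5,-.09),0,[f],ang=(-.05,.05))
    print("A"); fit("tote1",(t[0],t[1],a),t[2]-21.1,[f],ang=(-.05,.05))
print("B both");fit("tote1",(514,196.5,-.09),0,T,ang=(-.05,.05))
a=[]
for n,f in zip(("side","top"),T[::-1]):
    u,v=px((514,196,40),f).astype(int); a.append(cv2.resize(f["pixels"][v-50:v+50,u-50:u+50],(400,400),interpolation=cv2.INTER_CUBIC))
    for h in(0,75):
        q=[(px(R.from_euler("z",-.091).apply((i*113,j*66,0))+[514,196.5,h],f)-[u-50,v-50]+.5)*4 for i,j in((1,1),(1,-1),(-1,-1),(-1,1))]
        cv2.polylines(a[-1],[np.int32(q)],True,(0,255,0),1)
cv2.imwrite("pics/e2.png",np.hstack(a))
E
python3 fb.py
```

```text
[517.3 418.1  53.1] -0.086
tote1 0.96 [515. 200.   2.]
tote1 0.85 [520. 418.  34.]
tote1_front 0.57 [408. 423. 103.]
B
tote1 [ 5.15761e+02  1.98081e+02 -9.00000e-02] cost 0.081 views 1
A
tote1 [ 5.18172e+02  4.20358e+02 -7.80000e-02] cost 0.664 views 1
tote1 0.65 [518. 416.  34.]
tote1_front 0.64 [409. 426. 108.]
tote1_front 0.27 [785.  10.  -0.]
B
tote1 [ 5.17192e+02  1.75025e+02 -1.73000e-01] cost 0.694 views 1
A
tote1 [ 5.17189e+02  4.13175e+02 -9.50000e-02] cost 0.401 views 1
B both
tote1 [ 5.16298e+02  1.96648e+02 -6.90000e-02] cost 0.392 views 2
```

View pics/e2.png

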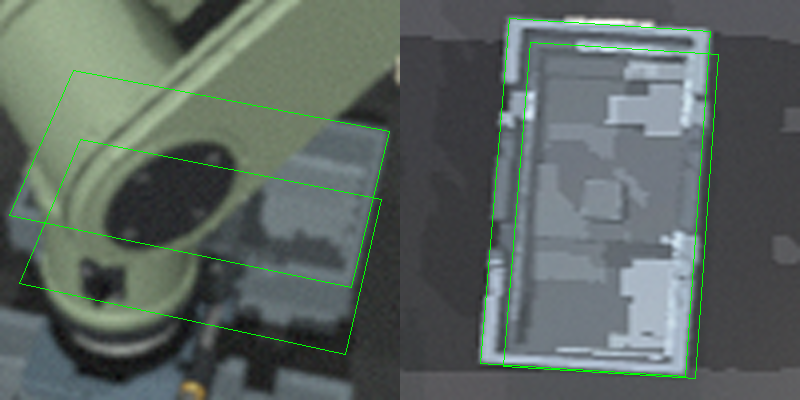

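```bash
python3 - <<'E'
from h import *
s=get_state();t=s["eef_pos"];print(t.round(1),s["tcp_rot"].round(4),s["finger_gap"])
a=[]
f=grab_frame("top"); f["pixels"]=f["pixels"]; u,v=px((517,418,100),f).astype(int); print(u,v); u0,v0=max(0,u-50),v-57
c=cv2.resize(f["pixels"][v0:v0+115,u0:u0+100],None,fx=5,fy=5,interpolation=cv2.INTER_CUBIC)
q=[(px(R.from_euler("z",-.086).apply((i*113,j*66,0))+[t[0],t[1],t[2]-21.1+75],f)-[u0,v0]+.5)*5 for i,j in((1,1),(1,-1),(-1,-1),(-1,1))]
print(np.round(q)); cv2.polylines(c,[np.int32(q)],True,(0,255,0),1); cv2.imwrite("pics/e3.png",c)
E
```

```text
[515.9 417.1  50.4] [ 9.991e-01 -4.310e-02 -0.000e+00  1.000e-04] 26.167898423154433
101 184
[[148.  65.]
 [406.  80.]
 [366. 523.]
 [103. 508.]]
```

View pics/e3.png

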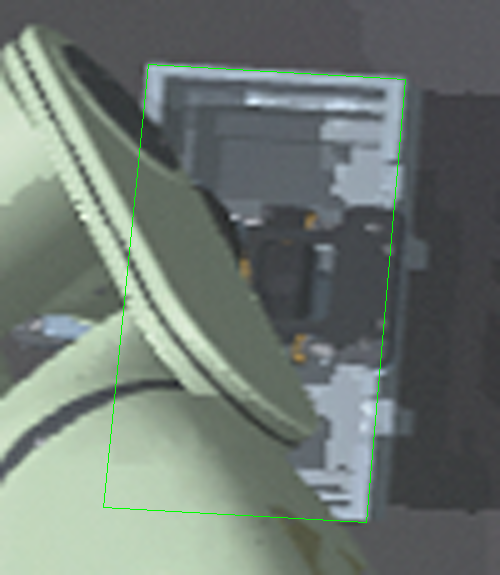

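>>> apply_moves(
  moves=[
    {"tx": 0,"ty": 0,"tz": 5,"yaw": 0},
    {"tx": 0,"ty": 0,"tz": 10,"yaw": 0},
    {"tx": 0,"ty": -3,"tz": 13,"yaw": 0},
    {"tx": 0,"ty": -8,"tz": 13,"yaw": 0},
    {"tx": -0.19,"ty": -13,"tz": 13,"yaw": -0.005},
    {"tx": -0.19,"ty": -18,"tz": 13,"yaw": -0.005},
    {"tx": -0.19,"ty": -22.05,"tz": 11,"yaw": -0.005},
    {"tx": -0.19,"ty": -22.05,"tz": 8,"yaw": -0.005},
    {"tx": -0.19,"ty": -22.05,"tz": 7,"yaw": -0.005},
    {"tx": -0.19,"ty": -22.05,"tz": 7,"yaw": -0.005},
  ],
)

```text
time_s: 48.05
eef_pos: [513.8, 197.0, 120.2]
tcp_rot: [0.999, -0.045, -0.0, 0.0]
wrist_force: [0.3, 0.6, -3.5]
finger_gap: 25.8
gripper_force: 30.0
```

>>> apply_moves(
  moves=[
    {"tx": 0,"ty": 0,"tz": 0,"yaw": 0},
    {"tx": 0,"ty": 0,"tz": 0,"yaw": 0},
    {"tx": 0,"ty": 0,"tz": 0,"yaw": 0},
  ],
)

```text
time_s: 48.42
eef_pos: [514.2, 197.0, 121.0]
tcp_rot: [0.999, -0.045, 0.001, -0.0]
wrist_force: [1.0, -0.6, -3.9]
finger_gap: 26.0
gripper_force: 30.0
```

>>> apply_moves(
  moves=[
    {"tx": 0,"ty": -0.05,"tz": -1,"yaw": 0},
    {"tx": 0,"ty": -0.05,"tz": -2,"yaw": 0},
    {"tx": 0,"ty": -0.05,"tz": -2.7,"yaw": 0},
    {"tx": 0,"ty": -0.05,"tz": -2.7,"yaw": 0},
  ],
)

```text
time_s: 48.92
eef_pos: [513.4, 195.9, 92.5]
tcp_rot: [0.999, -0.046, -0.001, 0.0]
wrist_force: [0.3, 0.2, -3.1]
finger_gap: 25.6
gripper_force: 30.0
```

>>> apply_moves(
  moves=[
    {"tx": 0,"ty": 0,"tz": -0.3,"yaw": 0},
    {"tx": 0,"ty": 0,"tz": -0.6,"yaw": 0},
    {"tx": 0,"ty": 0,"tz": -0.8,"yaw": 0},
    {"tx": 0,"ty": 0,"tz": -0.8,"yaw": 0},
  ],
)

```text
time_s: 49.42
eef_pos: [513.9, 196.1, 85.4]
tcp_rot: [0.999, -0.046, -0.0, 0.0]
wrist_force: [-0.4, -0.0, -4.1]
finger_gap: 25.6
gripper_force: 30.0
```

>>> apply_moves(
  moves=[
    {"tx": 0,"ty": 0,"tz": -0.1,"yaw": 0},
    {"tx": 0,"ty": 0,"tz": -0.15,"yaw": 0},
    {"tx": 0,"ty": 0,"tz": -0.15,"yaw": 0},
  ],
)

```text
time_s: 49.8
eef_pos: [514.1, 196.2, 85.0]
tcp_rot: [0.999, -0.046, 0.0, -0.0]
wrist_force: [-1.5, -0.2, 5.4]
finger_gap: 25.8
gripper_force: 30.0
```

>>> apply_moves(
  moves=[
    {"tx": 0,"ty": 0,"tz": 0,"yaw": 0},
    {"tx": 0,"ty": 0,"tz": 0,"yaw": 0},
    {"tx": 0,"ty": 0,"tz": 0,"yaw": 0},
    {"tx": 0,"ty": 0,"tz": 0,"yaw": 0},
    {"tx": 0,"ty": 0,"tz": 3,"yaw": 0},
    {"tx": 0,"ty": 0,"tz": 7,"yaw": 0},
    {"tx": 0,"ty": 0,"tz": 12,"yaw": 0},
    {"tx": 0,"ty": 0,"tz": 15,"yaw": 0},
    {"tx": 0,"ty": 4,"tz": 15,"yaw": 0},
    {"tx": 0,"ty": 9,"tz": 15,"yaw": 0},
  ],
  hand=0.35,
)

```text
time_s: 51.05
eef_pos: [514.4, 286.5, 234.8]
tcp_rot: [0.999, -0.047, 0.001, -0.0]
wrist_force: [1.1, 0.2, 0.7]
finger_gap: 59.3
gripper_force: 0.0
```

>>> apply_moves(
  moves=[
    {"tx": -3,"ty": 4,"tz": 0,"yaw": 0},
    {"tx": -6,"ty": 8,"tz": 0,"yaw": 0},
    {"tx": -9,"ty": 12,"tz": 0,"yaw": 0},
    {"tx": -12,"ty": 16,"tz": 0,"yaw": 0},
    {"tx": -16,"ty": 20,"tz": 0,"yaw": 0},
    {"tx": -20,"ty": 22,"tz": 0,"yaw": 0},
    {"tx": -24,"ty": 23,"tz": 0,"yaw": 0},
    {"tx": -24,"ty": 23,"tz": 0,"yaw": 0},
  ],
)

```text
time_s: 52.05
eef_pos: [302.8, 493.2, 231.3]
tcp_rot: [1.0, -0.015, -0.021, -0.015]
wrist_force: [-0.1, 0.2, 0.3]
finger_gap: 59.1
gripper_force: 0.0
```

```bash
python3 - <<'E'
from h import *
a=[]
for n in("top","side"):
    f=grab_frame(n); see(f,["tote1","tote1_front","solvent_bottle","beaker","logbook","cover"])
    for d in tip_of("corner1",f):
        w=world(d["xyz"],f)
        if abs(w[0]-553)<110 and abs(w[1]+241)<90: print(n,"corner",round(d["score"],2),w.round(1))
    a.append(f["pixels"])
T=cv2.resize(a[0],None,fx=1.56,fy=1.56)[100:400,100:700]
S=cv2.resize(a[1][110:310,150:350],(600,600),interpolation=cv2.INTER_CUBIC)
cv2.imwrite("pics/f1.png",S)
E
```

```text
tote1_front 0.95 [407. 204. 137.]
tote1_front 0.46 [ 312. -374.   -0.]
solvent_bottle 0.68 [758. 232.  -4.]
beaker 0.55 [ 313. -377.   -1.]
logbook 0.63 [782.  14.  -0.]
cover 0.88 [342.  -3.  -3.]
cover 0.82 [ 298. -176.    2.]
cover 0.71 [205. 372.  -3.]
cover 0.67 [ 546. -240.   71.]
top corner 0.61 [ 485.9 -292.2   71.2]
top corner 0.59 [ 632.4 -272.3   70.1]
top corner 0.54 [ 474.9 -209.    70. ]
top corner 0.41 [ 621.3 -189.3   69.2]
tote1 0.87 [518. 198.  66.]
tote1 0.78 [515. 198.  -3.]
tote1 0.18 [ 475. -208.   70.]
tote1_front 0.97 [405. 207. 140.]
solvent_bottle 0.97 [756. 226.   3.]
solvent_bottle 0.42 [ 475. -209.   71.]
beaker 0.67 [ 307. -380.   -2.]
logbook 0.6 [786.   8.  -1.]
cover 0.87 [205. 376.   2.]
cover 0.65 [345.  -7.   1.]
cover 0.58 [ 549. -240.   72.]
side corner 0.65 [ 474.5 -211.4   68.8]
side corner 0.44 [ 624.3 -188.5   69.2]
side corner 0.4 [ 630.9 -270.4   74.1]
side corner 0.37 [ 486.7 -293.4   69.3]
```

View pics/f1.png

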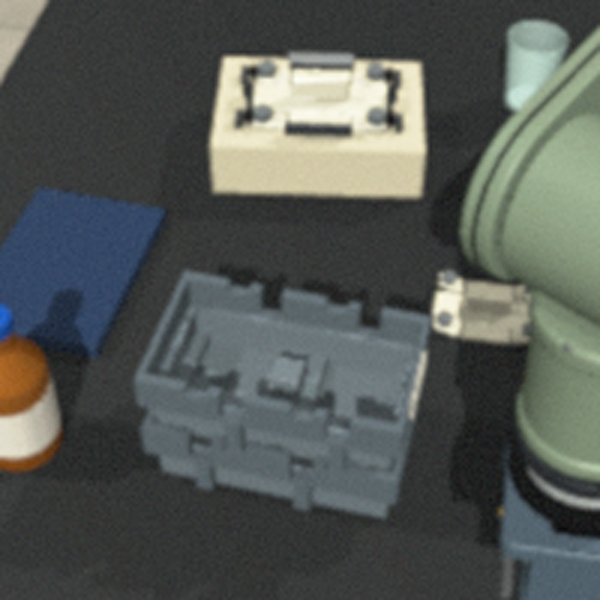

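```bash
python3 -c "
from h import *
print(finish_job())"
```

```text
the job is handed in; nothing more can be done
None
```

I handed the job in at about 52 s: two cartridges stand in the bay (only two were present), and the cover lies flat with all four corner tabs at deck height. The totes are stacked, turned 180° and interlocked at 64 mm, and the last pictures show the bottle, beaker and logbook where they were.

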